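# Let down the slice feeder and reload it

## Task

The slice feeder is wound up: lift its brass pawl clear of the ratchet wheel, leave it standing up, and turn the wheel backward (clockwise from above) by the black crank knob right to its stop, so that the yellow platform is fully down. Then take the red-painted slice out of the drying rack and lay it flat on the platform between the four posts, red face up; it stands on edge, so put it down (on the brown sheet, say) and take it again by its rim. Last, let the pawl down into the teeth again, and leave everything else where it is.

Things in the scene. Friction and masses are not known exactly. Their poses are not given: they have to be found in the camera images.
- pawl (a joint): Angle of the brass pawl about its level hinge, rad. 0 = tip fully down between the teeth; to about 0.1 = riding on a tooth; grows as it is lifted; stop at 1.45. The tip is clear of all teeth from 0.2. Lifted beyond 1.0 it stays up when let go; below about 0.6 it drops by its own weight. Moving it takes under 2 N at the red roller.
- wheel (a joint): Angle of the ratchet wheel about its upright axis, rad. 0 = wound back against its stop, platform at the bottom; grows counter-clockwise seen from above; starts at 1.5 to 2.4. Backward (decreasing) it is blocked by the pawl unless that is lifted. Each rad moves the platform 10 mm. It stays where it is left; turning takes about 3 N at the crank knob.
- pawl_grip (a point): Centre of the red roller on the pawl, the place to hold it: 20 mm in diameter, 26 mm long along this frame's y axis; grip it by its flat ends, along y. It turns with the pawl; with the pawl down it lies 45 mm from the hinge towards the wheel axis, 22 mm above the hinge and 36 mm above the teeth. The brass bar under it is 12 mm wide.
- pawl_hinge (a point): Point on the pawl's hinge axis, fixed to the feeder, 62 mm above the table. The hinge line is this frame's y axis; the pawl points along -x (towards the wheel axis, 125 mm away) when down and swings upward from there, up over the hinge.
- wheel_axis (a point): Centre of the top face of the ratchet wheel (aluminium disc, 136 mm in diameter, with 16 steel teeth 8 mm high near its rim), 40 mm above the table; axes of the feeder: z is the turning axis, x points to the pawl's hinge, y to the magazine.
- crank_grip (a point): Upright black crank knob on the wheel, 18 mm in diameter, 48 mm tall; point on its axis, 18 mm below its top, 74 mm above the table. It runs 45 mm from the wheel axis and spins freely on its pin, so a grip may keep its direction. At wheel = q it lies at the angle pi - 1.2 + q about z in the wheel_axis frame (0 = +x, towards the pawl).
- seat (a point): Centre of the top of the yellow platform (46 mm disc) when fully down, 48 mm above the table; axes of the feeder. Four 8 mm steel posts stand 36.5 mm from it at 45, 135, 225 and 315 degrees from its x axis, up to 84 mm above the table, 2.5 mm clear of the slice; fingers pass between them along its x or y. A slice in place has its centre 8 mm above this point. Board below: 14 mm thick.
- slice_red_center (a point): Centre of the round wood slice with one red face, to be loaded: 60 mm in diameter, 16 mm thick, dark bark rim with 4 mm of red next to the red face, about 30 g. Its y axis is the normal of the red face (outward); the other face is bare wood. It starts standing on edge in one of the rack's slots, centre 40 mm above the table.
- slice_green_center (a point): Centre of a like slice with a green face, standing in the rack; leave it.
- slice_blue_center (a point): Centre of a like slice with a blue face, standing in the rack; leave it.
- rack: Wooden drying rack fixed to the table, 84 x 165 mm, origin under its centre. Three slots side by side, 50 mm apart along its y axis; the slices stand in them with faces along +-y, coloured face to +y, held by 5 mm walls up to 28 mm above the table; the rack's floor is 10 mm up.
- sheet_center (a point): Centre of a brown paper sheet, 130 x 130 mm, flat on the table (thickness nil), kept clear as a place to lay the slice down.
- paint_bottle_mid (a point): Red paint bottle, 64 mm in diameter, 170 mm tall, upright; point at mid height. Leave it.
- brush_tin_mid (a point): Steel tin with brushes, 74 mm in diameter, 100 mm tall, brushes up to about 180 mm; point 50 mm up. Leave it.
- paint_jar_mid (a point): Small blue paint jar, 58 mm in diameter, 42 mm tall; point at mid height. Leave it.
- log_near_mid (a point): Upright log with bark, 56 mm in diameter, 120 mm tall, near the robot; point at mid height. Leave it.
- log_far_mid (a point): Upright log with bark, 64 mm in diameter, 95 mm tall, at the back; point at mid height. Leave it.
- brush_grip (a point): Black paintbrush lying on the table, 170 mm long along its x axis; point at its grip. Leave it.
Not all that is in view belongs to the job. What is shaped like the part that bears slice_red_center but pink is not meant.

How it is judged:
On the way, in this order (a step that is already met when the one before it is completed fails the run):
1. the pawl is lifted clear and up (value of joint pawl above 0.9 rad), for 0.2 s.
2. the wheel is turned backward to its stop with the pawl up (value of joint wheel below 0.12 rad and value of joint pawl above 0.5 rad), for 0.2 s.
3. the red slice lies flat on the lowered platform between the posts, red face up, let go (value of joint wheel below 0.12 rad and horizontal distance between slice_red_center and seat below 0.006 m and z of slice_red_center in the frame of seat between 0.004 and 0.013 m and angle between slice_red_center's own y axis and vertical below 0.15 rad and contact force between slice_red and the fingers below 0.1 N), for 0.2 s.
At the end, for the whole second after the job is handed in: The wheel is back at its stop (within 0.12 rad), the pawl is down in the teeth (below 0.2 rad), and the red slice lies at rest on the lowered platform: within 6 mm of the seat's axis, centre 4 to 13 mm above the seat, red face up within 0.15 rad (value of joint wheel below 0.12 rad and value of joint pawl below 0.2 rad and horizontal distance between slice_red_center and seat below 0.006 m and z of slice_red_center in the frame of seat between 0.004 and 0.013 m and angle between slice_red_center's own y axis and vertical below 0.15 rad and linear speed of slice_red below 0.02 m/s); the robot touches nothing.
It fails at once if another thing is moved by more than 25 mm (distance of any of slice_green_center, slice_blue_center, paint_bottle_mid, brush_tin_mid, paint_jar_mid, log_near_mid, log_far_mid, brush_grip from where it was at the start of the episode above 0.025 m).
It also fails if it takes over 72 s, if anything falls off the work surface, if the arm or the gripper's body presses on something with over 40 N, if the wrist force passes 120 N, or if a joint passes its speed limit or range.

## Robot

A 7-joint arm with a two-finger parallel gripper is mounted at the origin on the work surface. World frame = base frame: x ahead of the robot, y to its left, z up, the work surface at z = 0. Lengths are in m, angles in rad, forces in N, time in s.
With the tool pointing down it reaches from about 0.35 to 0.9 m from the base axis. Payload 19.9 kg.
Tool frame: the origin (TCP) lies at the very end of the fingers, on their centre line; the grasp point (between the pads) lies 19 mm behind it (grasp_offset is the distance from the TCP to the grasp point, in m); x points along the fingers, y is the direction in which the jaws open and shut, and the axes are right-handed (so a half turn about x gives the same grasp; the last joint's range is limited). The gripper opens to 85 mm and grips with 20 to 120 N. Pads are 22 mm wide; open, the fingers measure 114 mm over their backs; the gripper's body (76 mm by 85 mm) begins 54 mm behind the grasp point. The pads swing forward as they close: fully open they stand 13 mm farther back than shut.
Start: joints at [-1.357, 0.417, -0.01, 1.614, 0.005, 1.111, -0.053], TCP at [0.158, 0.605, 0.231] pointing down, gripper open.
Joint ranges: [-2.81, 2.81], [-0.39, 2.02], [-1.27, 1.25], [0.06, 2.57], [-1.19, 4.33], [0.19, 2], [-2.82, 2.82]. Speed limits (rad/s): [1.89, 1.89, 2.39, 2.39, 3.01, 3.01, 3.01].

## Interface

Orientations are given as a unit quaternion [x, y, z, w].
In Python, from bench import sense, snapshot, hand_in, masks_of, pinpoint, grasp_offset gives the robot as it stands.
- The arm moves only by the tool step_arm, never from a script. Its arguments are lists of equal length, an entry for each row: "angular": the turn, a rotation vector about the tool's x, y, z in rad, a list of three; "offset": the shift along the tool's x, y, z in mm, a list of three; "jaw": the gripper's target within -1 to 1 (fully open at 1, half-way at 0, shut at -1). A call has 1 to 8 rows; each row shifts and turns the commanded pose from where the row before left it, along the tool's axes as they then stand; what a row does not reach is not made up. A row lasts 1/12 s, in which the tool goes at most 41.7 mm and 7.16 degrees, less where a joint would pass 70% of its speed; a pose out of reach is approached as far as the arm can. A call is refused whole if a number of a shift passes 41.7 or a number of a turn 0.125, either way. A call with a gripper value outside its range is refused whole. The fingers move at their own pace and stop on an object; "newtons" is the grip in N (left out, the last holds). Time passes only in rows, so rows that do not move let the fingers close. It gives the time, the measured TCP pose, the force and the opening at its end, in the units of the state.
- sense(): the state, without advancing time (a new reading comes with each control period).
- snapshot(name): name is "scene" or "top" or "wrist"; returns a dict with "image" (400x640x3 uint8, red, green, blue), "fx", "fy", "cx", "cy" (pixels), "k1" (the pictures are not rectified: a ray, as slopes to the right and down, at radius r is drawn at 1 + k1 r^2 times it, then the intrinsics apply), "extrinsics" (4x4, takes a point from camera to world coordinates); the wrist camera has in their place "mount" (4x4, takes a point from camera to tool coordinates, whose origin is the TCP and whose axes are the tool frame's). Camera axes: x right, y down, z forward; pixel columns grow to the right and rows downward; lengths in m; the calibration is good to about 2 mm. A picture is of the moment at which its call begins: read the wrist's pose just before it. There is no depth.
- hand_in(): hands the job in, once; it reports no verdict.
Trained networks look in a picture, given as the dict that the camera call returned (one of the last four; its "shot" number tells which), for a name from the list of things; names that differ only in an ending like _2 or _b are one class to them, and where a whole thing is asked for, a point or a joint stands for the part that bears it (a point fixed in the world has none). Each returns a list of dicts, best first, with "confidence" (0 to 1); they miss things now and then, are a little off and sometimes report something else, mostly with a low value. They report only what shows in the picture. A call takes as long as a camera call. They do not tell look-alikes from the thing itself.
- masks_of(picture, name): "mask" (400x640 bool, what is visible of it) and "bbox" ([left, top, right, bottom] in pixels, round what is visible of it).
- pinpoint(picture, name): "location" ([row, column] in pixels: a listed point, or the origin of a listed thing).
The state is a dict: "time_s": time; "joint_pos": joint angles; "dq": joint speeds; "joint_efforts": joint torques, N m; "eef_pos": TCP position; "tcp_rot": TCP orientation; "contact_force": force on the tool from outside, world axes, zero at the start; "ft_torque": the same for the moment, N m; "width": opening from 0.0 (shut) to 1.0 (fully open).
Only numpy, scipy, OpenCV 4.12 (cv2) and the standard library are available. Lean on these libraries where they do the work, as an engineer would, in place of code of your own. Each camera call takes 0.05 s, during which the arm holds its last target.

## Working session

There is one attempt and no reset: what is moved stays moved. The work goes in short steps, Python scripts to look and compute and a tool call to move; the robot and the scene stay as the last step left them, time stands still between calls to the robot, and variables do not carry over. Pictures are saved under pics/ and viewed, and the job is handed in when it is done.

Besides the shell and the picture viewer there is one more tool, called after ">>>" as name(argument=value, ...) on one line, values as JSON. step_arm: Moves the arm, as the interface text tells. Its arguments: {"type":"object","properties":{"angular":{"type":"array"},"offset":{"type":"array"},"jaw":{"type":"array"},"newtons":{"type":"number"}},"required":["angular","offset","jaw"]}

```bash
ls; mkdir -p pics; python3 - <<'E'
from bench import sense, snapshot, hand_in, masks_of, pinpoint, grasp_offset
import cv2
print(sense(), grasp_offset)
for n in ["scene","top","wrist"]:
    p=snapshot(n); cv2.imwrite(f"pics/{n}0.png",p["image"][:,:,::-1])
    print(n,{k:v for k,v in p.items() if k!="image"})
    if n!="wrist":
        for o in ["pawl_grip","pawl_hinge","wheel_axis","crank_grip","seat","slice_red_center","slice_green_center","slice_blue_center","rack","sheet_center","paint_bottle_mid","brush_tin_mid","paint_jar_mid","log_near_mid","log_far_mid","brush_grip"]:
            print(o,[(round(d["confidence"],2),[round(float(x),1) for x in d["location"]]) for d in pinpoint(p,o)[:3]])
E
```

```text
pics
{'time_s': 0.0, 'joint_pos': array([-1.35645804,  0.41796399, -0.01029991,  1.61422136,  0.00473441,
        1.11071459, -0.05300504]), 'dq': array([-0.00066264, -0.00099607,  0.0009104 , -0.00065571, -0.00013327,
       -0.00152719, -0.00057506]), 'joint_efforts': array([-1.40802811e-03, -8.64440131e+01,  6.77927770e-01, -4.34916472e+01,
        1.90049160e-02,  7.35235139e-03,  6.71425795e-06]), 'eef_pos': array([0.15808773, 0.60428709, 0.2306467 ]), 'tcp_rot': array([ 0.08974644,  0.70134318, -0.09065441,  0.70131669]), 'contact_force': array([-0.6207213 , -0.50808384, -0.72209806]), 'ft_torque': array([ 0.06443408,  0.01146743, -0.01904521]), 'width': 0.9996477355647297} 0.0187
scene {'fx': 430.24404775585845, 'fy': 430.24404775585845, 'cx': 316.86687083381327, 'cy': 197.58653561913377, 'k1': -0.10259099589539646, 'extrinsics': array([[ 0.77127421,  0.52343053, -0.36215545,  0.95050064],
       [ 0.636229  , -0.6172935 ,  0.46277574, -0.54275712],
       [ 0.01867474, -0.5873408 , -0.80912424,  0.96108736],
       [ 0.        ,  0.        ,  0.        ,  1.        ]]), 'shot
[... 1887 characters left out ...]
[(0.85, [158.3, 414.4])]
paint_jar_mid [(0.81, [240.1, 305.1]), (0.36, [161.0, 273.2])]
log_near_mid [(0.81, [252.7, 197.7])]
log_far_mid [(0.91, [152.7, 201.2])]
brush_grip [(0.75, [254.2, 428.2])]
wrist {'fx': 348.22837378583273, 'fy': 348.22837378583273, 'cx': 326.37935824648866, 'cy': 204.75182240128845, 'k1': 0.0007159182037535215, 'mount': array([[-8.07587563e-04, -2.59736813e-01,  9.65679106e-01,
        -1.41745736e-01],
       [ 9.99999052e-01, -1.28650502e-03,  4.90260255e-04,
        -1.03883925e-04],
       [ 1.11501238e-03,  9.65678587e-01,  2.59737606e-01,
        -6.55770912e-02],
       [ 0.00000000e+00,  0.00000000e+00,  0.00000000e+00,
         1.00000000e+00]]), 'shot': 3}
```

View pics/scene0.png

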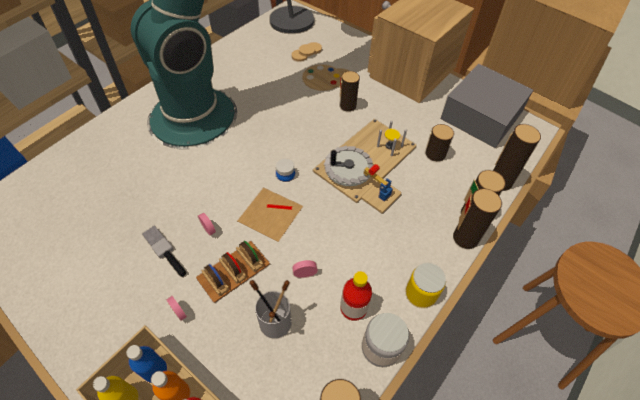

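View pics/top0.png

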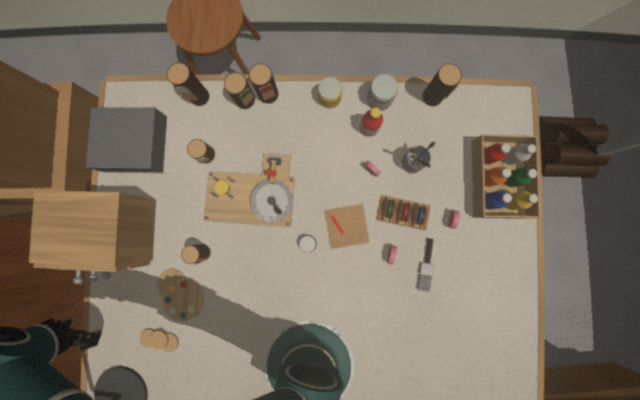

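View pics/wrist0.png

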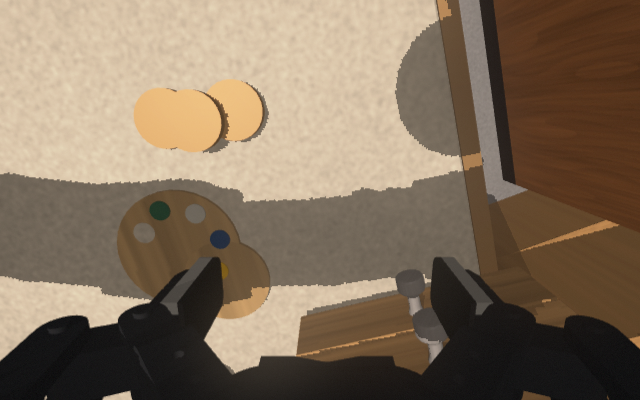

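```bash
cat > h.py <<'E'
import numpy as np, cv2
from bench import sense, snapshot, hand_in, masks_of, pinpoint, grasp_offset
from scipy.spatial.transform import Rotation as R
def T_of(s):
    T=np.eye(4);T[:3,:3]=R.from_quat(s["tcp_rot"]).as_matrix();T[:3,3]=s["eef_pos"];return T
def shot(name,save=None):
    s=sense(); p=snapshot(name)
    p["E"]=p["extrinsics"] if "extrinsics" in p else T_of(s)@p["mount"]
    if save: cv2.imwrite(f"pics/{save}.png",p["image"][:,:,::-1])
    return p
def ray(p,rc):
    v=(rc[0]-p["cy"])/p["fy"];u=(rc[1]-p["cx"])/p["fx"]
    d=np.array([u,v]);r=d.copy()
    for _ in range(20): r=d/(1+p["k1"]*(r@r))
    E=p["E"];w=E[:3,:3]@np.array([r[0],r[1],1.]);return E[:3,3],w/np.linalg.norm(w)
def onz(p,rc,z):
    o,d=ray(p,rc);return o+d*(z-o[2])/d[2]
def proj(p,X):
    E=p["E"];c=E[:3,:3].T@(np.asarray(X,float)-E[:3,3]);r=c[:2]/c[2];k=1+p["k1"]*(r@r)
    return np.array([r[1]*k*p["fy"]+p["cy"],r[0]*k*p["fx"]+p["cx"]])
def tri(obs):
    A=np.zeros((3,3));b=np.zeros(3);rs=[ray(p,rc) for p,rc in obs]
    for o,d in rs:
        M=np.eye(3)-np.outer(d,d);A+=M;b+=M@o
    X=np.linalg.solve(A,b)
    return X,[float(np.linalg.norm((np.eye(3)-np.outer(d,d))@(X-o)))*1000 for o,d in rs]
def crop(p,r0,r1,c0,c1,k,name):
    cv2.imwrite(f"pics/{name}.png",cv2.resize(p["image"][r0:r1,c0:c1,::-1],None,fx=k,fy=k,interpolation=cv2.INTER_CUBIC))
np.set_printoptions(precision=4,suppress=True)
E
python3 - <<'E'
from h import *
a=shot("scene");b=shot("top")
crop(a,110,310,190,450,3,"s1");crop(b,140,270,190,450,3,"t1")
for n,x,y,z in [("hinge",(181.8,384.1),(161.7,277.1),.062),("pawlgrip",(170.9,373.4),(175.1,273.9),.084),("wheel",(164.2,347.3),(201.5,272.4),.04),
 ("seat",(140.5,390.7),(190.1,220.3),.065),("rack",(270.2,230.8),(209.5,402.3),0),("sheet",(210.3,269.5),(226.2,343.9),0),("red",(261.9,235.5),(210,404),.04),
 ("bottle",(296.8,356.8),(119.5,367.2),.085),("tin",(314.5,272.2),(158.3,414.4),.05),("jar",(170.7,286.2),(240.1,305.1),.021),("lognear",(93,346.6),(252.7,197.7),.06),("logfar",(141.3,438.2),(152.7,201.2),.0475),("brush",(260.5,168.8),(254.2,428.2),.01)]:
    X,e=tri([(a,x),(b,y)]);print(n,X,np.round(e,1),"scene@z",onz(a,x,z)[:2],"top@z",onz(b,y,z)[:2])
E
```

```text
hinge [0.6543 0.114  0.0766] [3.6 3.6] scene@z [0.6519 0.1278] top@z [0.654  0.1136]
pawlgrip [0.6119 0.123  0.0797] [4.7 4.7] scene@z [0.6167 0.1234] top@z [0.6076 0.1193]
wheel [0.529  0.128  0.0401] [1.1 1.1] scene@z [0.5297 0.1289] top@z [0.5282 0.1273]
seat [0.5636 0.3044 0.0196] [0.1 0.1] scene@z [0.5823 0.2637] top@z [0.559  0.2917]
rack [ 0.5091 -0.2992  0.0116] [6.4 6.4] scene@z [ 0.4992 -0.3009] top@z [ 0.5138 -0.2966]
sheet [ 0.4529 -0.1073  0.002 ] [2.9 2.9] scene@z [ 0.4498 -0.1085] top@z [ 0.4549 -0.1053]
red [ 0.5113 -0.2913  0.0447] [2.4 2.4] scene@z [ 0.5107 -0.2883] top@z [ 0.51   -0.2941]
bottle [ 0.7934 -0.176   0.0587] [6. 6.] scene@z [ 0.794 -0.191] top@z [ 0.7902 -0.1693]
tin [ 0.6731 -0.3278  0.0519] [3.8 3.8] scene@z [ 0.6699 -0.3301] top@z [ 0.676  -0.3254]
jar [0.404  0.0171 0.0164] [4.2 4.2] scene@z [0.4038 0.0113] top@z [0.4071 0.0199]
lognear [0.3571 0.3562 0.0561] [2.6 2.6] scene@z [0.3581 0.3502] top@z [0.3592 0.3567]
logfar [0.6835 0.367  0.049 ] [1.8 1.8] scene@z [0.6843 0.3701] top@z [0.6823 0.3662]
brush [ 0.3678 -0.383   0.0073] [3.3 3.3] scene@z [ 0.367  -0.3859] top@z [ 0.37   -0.3795]
```

View pics/s1.png

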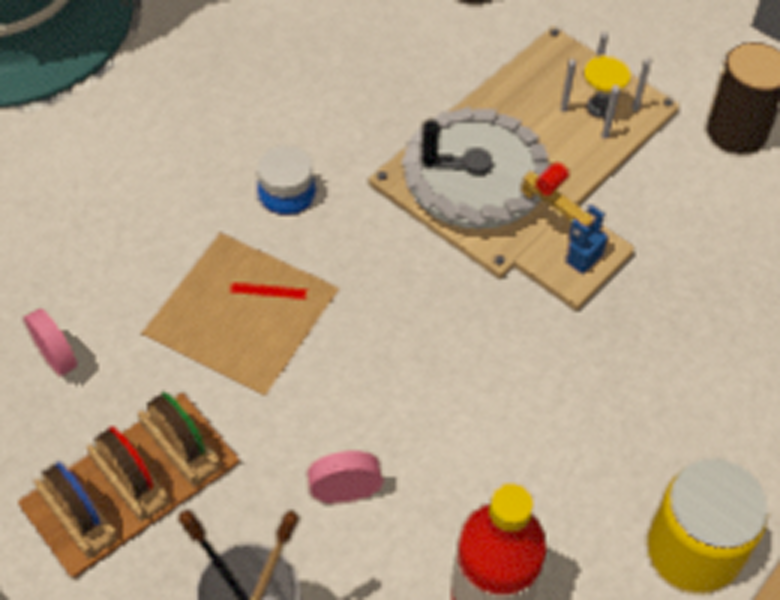

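View pics/t1.png

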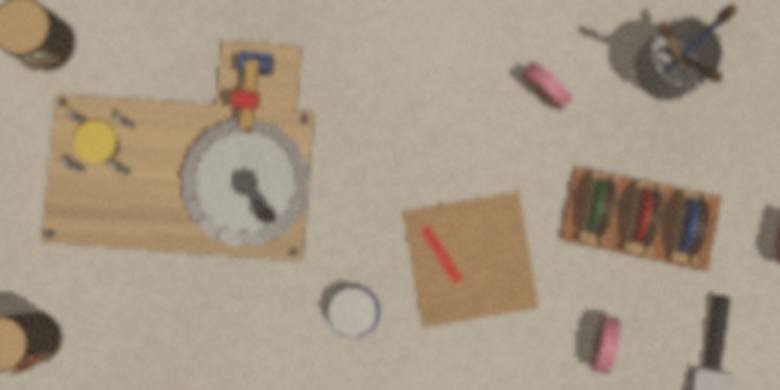

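```bash
cat >> h.py <<'E'
def down(yaw):
    # tool x down; tool y (jaw) at world angle yaw; z = x cross y
    x=np.array([0,0,-1.]);y=np.array([np.cos(yaw),np.sin(yaw),0]);return np.c_[x,y,np.cross(x,y)]
def plan(pos,Rt,n=None,T0=None):
    s=sense();T=T_of(s) if T0 is None else T0
    dl=T[:3,:3].T@(np.asarray(pos)-T[:3,3])*1000; rv=R.from_matrix(T[:3,:3].T@Rt).as_rotvec()
    print("t",round(s["time_s"],2),"pos",T[:3,3],"tool-delta mm",np.round(dl,1),"rotvec",np.round(rv,4))
    m=max(np.linalg.norm(dl)/41,np.linalg.norm(rv)/.12)
    n=n or int(np.ceil(m)); 
    # straight line with rotation spread
    rows=[];Rc=T[:3,:3]
    for i in range(n):
        rows.append((np.round(rv/n,4).tolist(),np.round(Rc.T@(np.asarray(pos)-T[:3,3])*1000/n,1).tolist()));Rc=Rc@R.from_rotvec(rv/n).as_matrix()
    print(n);print("ang",[r[0] for r in rows]);print("off",[r[1] for r in rows])
E
python3 - <<'E'
from h import *
s=sense();Rm=T_of(s)[:3,:3];print(Rm)
print(s["joint_pos"])
plan([0.56,0.17,0.27],down(1.45))
plan([0.56,0.17,0.27],down(1.45-np.pi))
E
```

```text
[[ 0.      0.253   0.9675]
 [-0.0002  0.9675 -0.253 ]
 [-1.     -0.0002  0.0001]]
[-1.3565  0.4174 -0.0103  1.6136  0.0047  1.1107 -0.053 ]
t 1.85 pos [0.1581 0.6046 0.2312] tool-delta mm [ -38.7 -318.8  498.8] rotvec [-0.135   0.0001  0.0002]
15
ang [[-0.009, 0.0, 0.0], [-0.009, 0.0, 0.0], [-0.009, 0.0, 0.0], [-0.009, 0.0, 0.0], [-0.009, 0.0, 0.0], [-0.009, 0.0, 0.0], [-0.009, 0.0, 0.0], [-0.009, 0.0, 0.0], [-0.009, 0.0, 0.0], [-0.009, 0.0, 0.0], [-0.009, 0.0, 0.0], [-0.009, 0.0, 0.0], [-0.009, 0.0, 0.0], [-0.009, 0.0, 0.0], [-0.009, 0.0, 0.0]]
off [[-2.6, -21.3, 33.3], [-2.6, -21.6, 33.1], [-2.6, -21.8, 32.9], [-2.6, -22.1, 32.7], [-2.6, -22.4, 32.5], [-2.6, -22.7, 32.3], [-2.6, -23.0, 32.1], [-2.6, -23.3, 31.8], [-2.6, -23.6, 31.6], [-2.6, -23.9, 31.4], [-2.6, -24.2, 31.2], [-2.6, -24.4, 31.0], [-2.6, -24.7, 30.8], [-2.6, -25.0, 30.5], [-2.6, -25.3, 30.3]]
t 1.85 pos [0.1581 0.6046 0.2312] tool-delta mm [ -38.7 -318.8  498.8] rotvec [ 3.0066  0.0003 -0.0001]
26
ang [[0.1156, 0.0, -0.0], [0.1156, 0.0, -0.0], [0.1156, 0.0, -0.0], [0.1156, 0.0, -0.0], [0.1156, 0.0, -0.0], [0.1156, 0.
[... 251 characters left out ...]
.0, -0.0], [0.1156, 0.0, -0.0], [0.1156, 0.0, -0.0], [0.1156, 0.0, -0.0], [0.1156, 0.0, -0.0], [0.1156, 0.0, -0.0], [0.1156, 0.0, -0.0], [0.1156, 0.0, -0.0], [0.1156, 0.0, -0.0]]
off [[-1.5, -12.3, 19.2], [-1.5, -10.0, 20.5], [-1.5, -7.5, 21.5], [-1.5, -5.0, 22.2], [-1.5, -2.4, 22.6], [-1.5, 0.2, 22.8], [-1.5, 2.8, 22.6], [-1.5, 5.4, 22.1], [-1.5, 7.9, 21.3], [-1.5, 10.4, 20.3], [-1.5, 12.6, 18.9], [-1.5, 14.7, 17.4], [-1.5, 16.6, 15.6], [-1.5, 18.3, 13.5], [-1.5, 19.8, 11.3], [-1.5, 20.9, 9.0], [-1.5, 21.8, 6.5], [-1.5, 22.4, 3.9], [-1.5, 22.7, 1.3], [-1.5, 22.7, -1.3], [-1.5, 22.4, -3.9], [-1.5, 21.8, -6.5], [-1.5, 20.9, -9.0], [-1.5, 19.8, -11.3], [-1.5, 18.3, -13.5], [-1.5, 16.6, -15.5]]
```

>>> step_arm(angular=[[-0.017,0,0],[-0.017,0,0],[-0.017,0,0],[-0.017,0,0],[-0.017,0,0],[-0.017,0,0],[-0.017,0,0],[-0.016,0,0]], offset=[[-2,-21,33],[-2,-21,33],[-2,-21,33],[-2,-21,33],[-2,-22,33],[-2,-22,33],[-2,-23,33],[-2,-23,32]], jaw=[1,1,1,1,1,1,1,1], newtons=25)

```text
time_s: 2.52
eef_pos: [0.3834, 0.3811, 0.2477]
tcp_rot: [0.042, 0.706, -0.042, 0.706]
contact_force: [0.6, 1.7, 0.7]
width: 1.002
```

>>> step_arm(angular=[[0,0,0],[0,0,0],[0,0,0],[0,0,0],[0,0,0],[0,0,0]], offset=[[-2,-26,27],[-2,-26,27],[-2,-26,27],[-2,-26,27],[-2,-26,10],[0,-10,0]], jaw=[1,1,1,1,1,1])

```text
time_s: 3.02
eef_pos: [0.4846, 0.2252, 0.2577]
tcp_rot: [0.044, 0.705, -0.045, 0.706]
contact_force: [0.6, -0.0, 0.7]
width: 0.998
```

```bash
python3 - <<'E'
from h import *
s=sense();print(s["time_s"],s["eef_pos"],T_of(s)[:3,:3],s["joint_pos"],s["dq"])
p=shot("wrist","w1")
for o in ["pawl_grip","pawl_hinge","wheel_axis","crank_grip","seat"]:
    print(o,[(round(d["confidence"],2),[round(float(x),1) for x in d["location"]]) for d in pinpoint(p,o)[:3]])
E
```

```text
3.0167 [0.4846 0.2252 0.2577] [[ 0.0011  0.1258  0.9921]
 [-0.001   0.9921 -0.1258]
 [-1.     -0.0008  0.0012]] [-0.6813  0.2309  0.2201  1.8162 -0.0546  1.1     1.0025] [ 0.0718 -0.1262  0.0072  0.1693  0.0088 -0.039   0.1065]
pawl_grip [(0.75, [207.1, 206.1]), (0.63, [317.1, 246.8])]
pawl_hinge [(0.81, [336.7, 257.6]), (0.29, [247.9, 394.2])]
wheel_axis [(0.87, [225.6, 248.1])]
crank_grip [(0.78, [209.2, 205.1])]
seat [(0.58, [247.5, 392.2])]
```

View pics/w1.png

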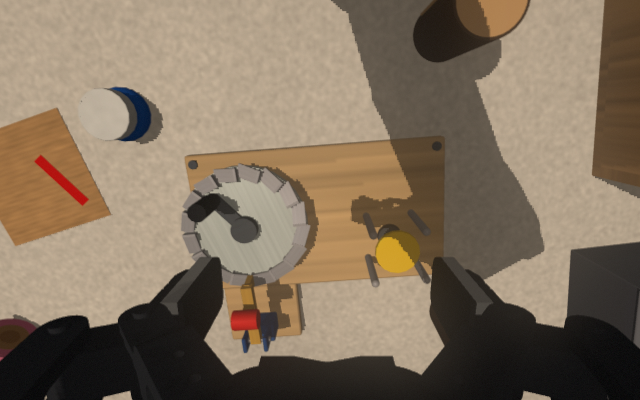

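```bash
python3 - <<'E'
from h import *
p=shot("wrist"); b=shot("top")
crop(p,130,380,170,460,2.7,"w1c")
e1=onz(p,(155,185),.014);e2=onz(p,(137,443),.014);print("edge",e1,e2,"angle of y:",np.arctan2(*(e2-e1)[1::-1]))
for n,rc,z in [("roller",(317,246.8),.084),("hinge",(336.7,257.6),.062),("wheel",(225.6,248.1),.04),("crank",(209.2,205.1),.074),("seat",(247.5,392.2),.066)]:
    print(n,onz(p,rc,z))
print("roller mask",[ (d["confidence"],d["bbox"]) for d in masks_of(p,"pawl_grip")])
E
```

```text
edge [0.4446 0.0788 0.014 ] [0.459  0.3618 0.014 ] angle of y: 1.5198615715473054
roller [0.6095 0.1336 0.084 ]
hinge [0.6489 0.1338 0.062 ]
wheel [0.5258 0.1404 0.04  ]
crank [0.494  0.1113 0.074 ]
seat [0.5588 0.2898 0.066 ]
roller mask [(0.75, [223.0, 277.3, 255.7, 343.1]), (0.41, [173.0, 141.4, 440.6, 354.0]), (0.32, [0.0, 112.3, 107.0, 246.9]), (0.22, [411.3, 0.0, 524.8, 69.1])]
```

View pics/w1c.png

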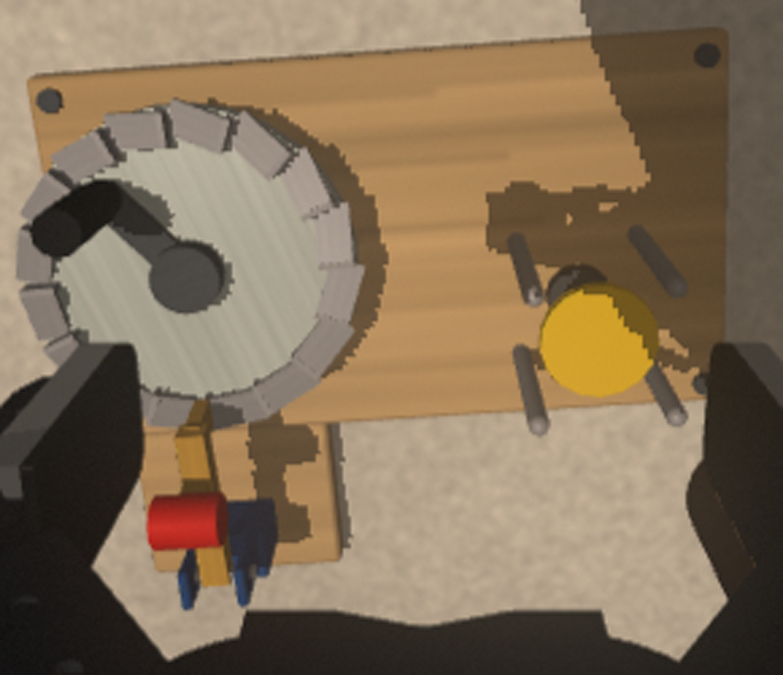

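```bash
python3 - <<'E'
from h import *
p=shot("wrist"); b=shot("top");a=shot("scene")
f=lambda c,r:(130+r/2.7,170+c/2.7)
P=[onz(p,f(*x),.084) for x in [(535,299),(680,291),(540,428),(677,416)]]
print(np.array(P),"seat",np.mean(P,0),"side",[np.linalg.norm(P[i]-P[j])for i,j in((0,1),(2,3),(0,2),(1,3))])
print("roller",onz(p,f(188,521),.084),onz(p,f(148,522),.084),onz(p,f(228,520),.084))
print("hub",onz(p,f(187,277),.045),"disc",onz(p,f(190,265),.048))
print("crank top",onz(p,f(57,232),.092))
# refine: colour segmentation for the roller in all views
for q,n,(r0,r1,c0,c1) in ((p,'w',(260,360,200,290)),(b,'t',(160,190,260,290)),(a,'s',(155,190,355,395))):
    im=q["image"][r0:r1,c0:c1].astype(int);m=(im[...,0]>110)&(im[...,1]<70)&(im[...,2]<70)
    ys,xs=np.nonzero(m);print(n,len(ys),ys.mean()+r0,xs.mean()+c0,ys.min()+r0,ys.max()+r0,xs.min()+c0,xs.max()+c0, onz(q,(ys.mean()+r0,xs.mean()+c0),.087))
    q["c"]=(ys.mean()+r0,xs.mean()+c0)
print(tri([(p,p["c"]),(b,b["c"]),(a,a["c"])]),tri([(b,b["c"]),(a,a["c"])]),tri([(p,p["c"]),(a,a["c"])]))
crop(b,150,230,195,305,7,"t2")
E
```

```text
[[0.5416 0.2639 0.084 ]
 [0.5448 0.3154 0.084 ]
 [0.5926 0.2612 0.084 ]
 [0.5938 0.3119 0.084 ]] seat [0.5682 0.2881 0.084 ] side [np.float64(0.05162154052338239), np.float64(0.05071312544413338), np.float64(0.05108038956089797), np.float64(0.0491493641511558)]
roller [0.6156 0.1243 0.084 ] [0.6142 0.1091 0.084 ] [0.617  0.1396 0.084 ]
hub [0.5311 0.1303 0.045 ] disc [0.5253 0.1333 0.048 ]
crank top [0.4946 0.1036 0.092 ]
w 458 323.5262008733624 237.84061135371178 315 333 225 251 [0.6141 0.1235 0.087 ]<stdin>:12: RuntimeWarning: Mean of empty slice.
  ret = ret.dtype.type(ret / rcount)
Traceback (most recent call last):
ValueError: zero-size array to reduction operation minimum which has no identity
```

```bash
cat >> h.py <<'E'
def old(name,cam):
    p=dict(snapshot(cam));p["E"]=p["extrinsics"];p["image"]=cv2.imread(f"pics/{name}.png")[:,:,::-1];return p
E
python3 - <<'E'
from h import *
p=shot("wrist"); b=old("top0","top");a=old("scene0","scene")
for q,n,(r0,r1,c0,c1) in ((p,'w',(260,360,200,290)),(b,'t',(160,190,260,290)),(a,'s',(155,190,355,395))):
    im=q["image"][r0:r1,c0:c1].astype(int);m=(im[...,0]>90)&(im[...,1]<.5*im[...,0])&(im[...,2]<.5*im[...,0])
    ys,xs=np.nonzero(m);q["c"]=(ys.mean()+r0,xs.mean()+c0);print(n,len(ys),q["c"],onz(q,q["c"],.087))
print(tri([(p,p["c"]),(b,b["c"]),(a,a["c"])]),tri([(b,b["c"]),(a,a["c"])]),tri([(p,p["c"]),(a,a["c"])]))
crop(b,150,230,195,305,7,"t2")
E
```

```text
w 499 (np.float64(322.751503006012), np.float64(238.83567134268537)) [0.6135 0.124  0.087 ]
t 36 (np.float64(172.80555555555554), np.float64(271.02777777777777)) [0.6142 0.1281 0.087 ]
s 75 (np.float64(169.12), np.float64(373.52)) [0.6145 0.1263 0.087 ]
(array([0.6139, 0.1261, 0.0878]), [2.011915782046522, 1.8765589240204865, 0.8726913799481427]) (array([0.6141, 0.1281, 0.0852]), [0.4320192157136889, 0.43201921571379714]) (array([0.6141, 0.1249, 0.0877]), [1.13901156690232, 1.1390115669024075])
```

View pics/t2.png

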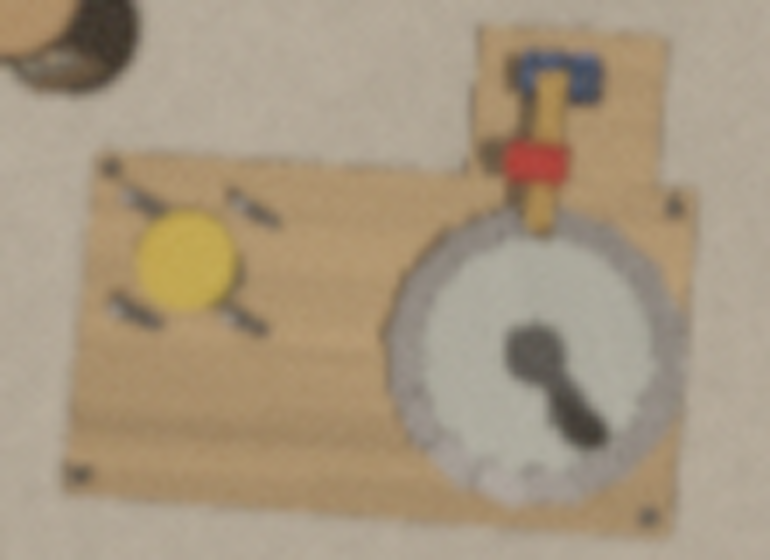

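```bash
python3 - <<'E'
from h import *
plan([0.614,0.125,.16],down(1.52),5)
E
```

```text
t 3.77 pos [0.4824 0.2297 0.2573] tool-delta mm [ 97.3 -88.1 143.2] rotvec [-0.0699 -0.      0.    ]
5
ang [[-0.014, -0.0, 0.0], [-0.014, -0.0, 0.0], [-0.014, -0.0, 0.0], [-0.014, -0.0, 0.0], [-0.014, -0.0, 0.0]]
off [[19.5, -17.6, 28.6], [19.5, -18.0, 28.4], [19.5, -18.4, 28.1], [19.5, -18.8, 27.9], [19.5, -19.2, 27.6]]
```

>>> step_arm(angular=[[-0.014,0,0],[-0.014,0,0],[-0.014,0,0],[-0.014,0,0],[-0.014,0,0],[0,0,0],[0,0,0]], offset=[[19.5,-17.6,28.6],[19.5,-18,28.4],[19.5,-18.4,28.1],[19.5,-18.8,27.9],[19.5,-19.2,27.6],[0,0,0],[0,0,0]], jaw=[0.4,0.4,0.4,0.4,0.4,0.4,0.4])

```text
time_s: 4.35
eef_pos: [0.6142, 0.123, 0.1581]
tcp_rot: [0.018, 0.708, -0.02, 0.706]
contact_force: [-1.5, -0.3, -0.0]
width: 0.701
```

```bash
python3 - <<'E'
from h import *
q=shot("wrist","w2")
im=q["image"].astype(int);m=(im[...,0]>90)&(im[...,1]<.5*im[...,0])&(im[...,2]<.5*im[...,0])
ys,xs=np.nonzero(m);print(len(ys),ys.mean(),xs.mean(),onz(q,(ys.mean(),xs.mean()),.087))
plan([0.614,0.125,.068],down(1.52))
print(sense()["joint_pos"])
E
```

```text
2268 145.39197530864197 211.85449735449737 [0.5648 0.0561 0.087 ]
t 4.4 pos [0.6139 0.1246 0.1592] tool-delta mm [91.2  0.4  0.2] rotvec [-0.001  -0.001   0.0004]
3
ang [[-0.0003, -0.0003, 0.0001], [-0.0003, -0.0003, 0.0001], [-0.0003, -0.0003, 0.0001]]
off [[30.4, 0.1, 0.1], [30.4, 0.1, 0.1], [30.4, 0.1, 0.1]]
[-0.4329  0.5025  0.2471  1.6818 -0.1425  0.9761  1.384 ]
```

View pics/w2.png

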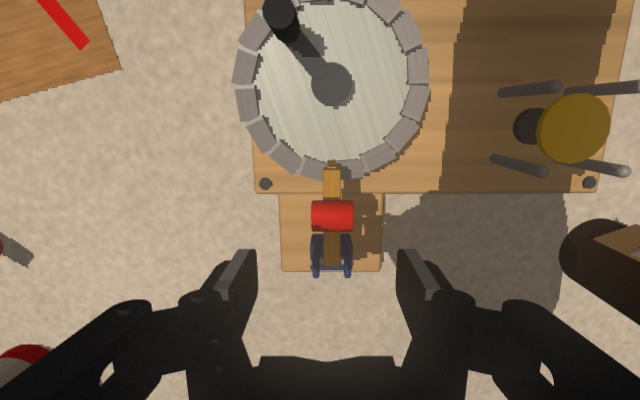

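```bash
python3 - <<'E'
from h import *
q=shot("wrist")
for z in (.084,.087,.09): print(onz(q,(216,332.5),z))
print(onz(q,(85,332),.048), onz(q,(192.5,255),.014),onz(q,(192.5,598),.014))
print(proj(q,[.614,.125,.084]))
E
```

```text
[0.6144 0.1286 0.084 ]
[0.6135 0.1285 0.087 ]
[0.6126 0.1285 0.09  ]
[0.5312 0.1329 0.048 ] [0.6114 0.0643 0.014 ] [0.6268 0.3539 0.014 ]
[215.7244 327.0173]
```

>>> step_arm(angular=[[0,0,0],[0,0,0],[0,0,0],[0,0,0]], offset=[[30,3.5,0],[30,0,0],[31,0,0],[0,0,0]], jaw=[0.4,0.4,0.4,0.4])

```text
time_s: 4.78
eef_pos: [0.6109, 0.1294, 0.0647]
tcp_rot: [0.017, 0.709, -0.018, 0.705]
contact_force: [-1.6, -0.1, -0.7]
width: 0.7
```

>>> step_arm(angular=[[0,0,0],[0,0,0],[0,0,0],[0,0,0],[0,0,0],[0,0,0],[0,0,0],[0,0,0]], offset=[[0,0,0],[0,0,0],[0,0,0],[0,0,0],[0,0,0],[0,0,0],[0,0,0],[0,0,0]], jaw=[-1,-1,-1,-1,-1,-1,-1,-1], newtons=20)

```text
time_s: 5.45
eef_pos: [0.6149, 0.1263, 0.0716]
tcp_rot: [0.018, 0.706, -0.019, 0.708]
contact_force: [-7.7, -12.7, 11.3]
width: 0.297
```

```bash
python3 - <<'E'
from h import *
q=shot("wrist","w3");s=sense();print(s["eef_pos"],s["width"],s["contact_force"])
ex=np.array([np.cos(-.052),np.sin(-.052),0]);
ph0=np.arctan2(22,-45);pts=[]
prev=None
for a in np.linspace(0,1.25,9):
    v=50.09*np.array([np.cos(ph0-a),np.sin(ph0-a)])
    if prev is not None: print(round(a,3),"fwd(x feeder)",round(v[0]-prev[0],1),"up",round(v[1]-prev[1],1))
    prev=v
E
```

```text
[0.6149 0.1263 0.0716] 0.2959291615639587 [ -6.9494 -12.4908  11.9397]
0.156 fwd(x feeder) 4.0 up 6.7
0.312 fwd(x feeder) 5.0 up 6.0
0.469 fwd(x feeder) 5.8 up 5.2
0.625 fwd(x feeder) 6.6 up 4.2
0.781 fwd(x feeder) 7.2 up 3.1
0.938 fwd(x feeder) 7.6 up 2.0
1.094 fwd(x feeder) 7.8 up 0.8
1.25 fwd(x feeder) 7.8 up -0.4
```

View pics/w3.png

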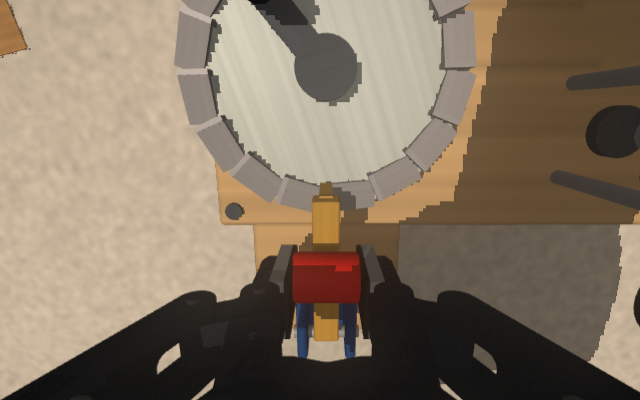

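>>> step_arm(angular=[[0,0,0],[0,0,0],[0,0,0],[0,0,0],[0,0,0],[0,0,0],[0,0,0],[0,0,0]], offset=[[-6.7,-2,4],[-6,0,5],[-5.2,0,5.8],[-4.2,0,6.6],[-3.1,0,7.2],[-2,0,7.6],[-0.8,0,7.8],[0.4,0,7.8]], jaw=[-1,-1,-1,-1,-1,-1,-1,-1])

```text
time_s: 6.17
eef_pos: [0.6666, 0.1235, 0.0976]
tcp_rot: [0.018, 0.707, -0.018, 0.707]
contact_force: [-4.0, -3.0, -1.8]
width: 0.299
```

>>> step_arm(angular=[[0,0,0],[0,0,0],[0,0,0]], offset=[[0,0,0],[0,0,0],[0,0,0]], jaw=[-1,-1,-1])

```text
time_s: 6.42
eef_pos: [0.6667, 0.1235, 0.0975]
tcp_rot: [0.018, 0.706, -0.018, 0.708]
contact_force: [1.8, -5.8, 5.3]
width: 0.297
```

```bash
python3 - <<'E'
from h import *
q=shot("wrist","w4");s=sense();print(s["eef_pos"],s["width"],s["contact_force"])
crop(shot("scene"),130,230,300,440,5,"s4")
E
```

```text
[0.6666 0.1235 0.0975] 0.2990185801530329 [ 1.8944 -5.6622  6.3125]
```

View pics/w4.png

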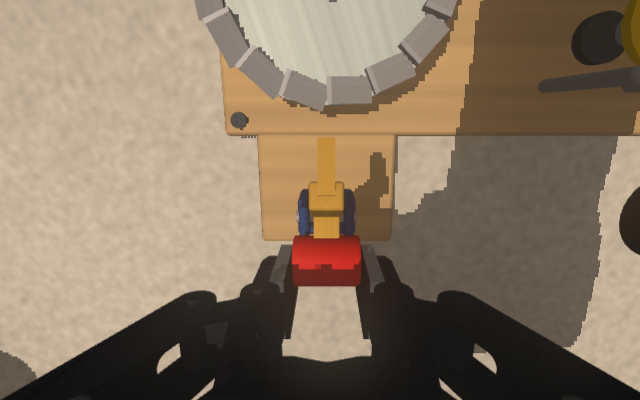

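View pics/s4.png

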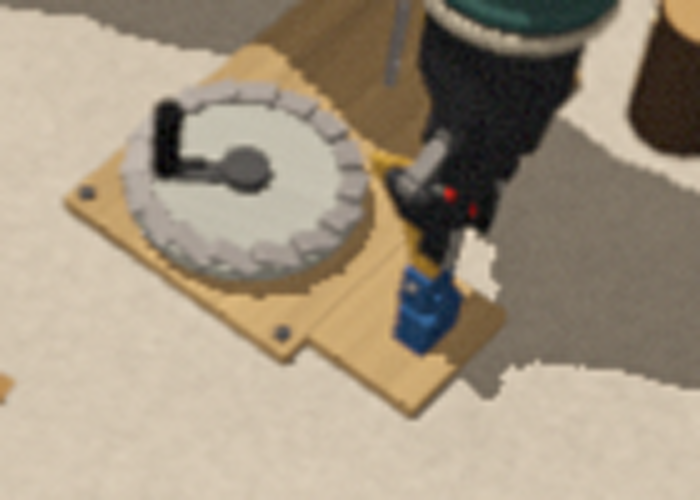

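>>> step_arm(angular=[[0,0,0],[0,0,0],[0,0,0],[0,0,0],[0,0,0],[0,0,0]], offset=[[0,0,0],[0,0,0],[0,0,0],[-20,0,0],[-41,0,0],[0,0,0]], jaw=[0.5,0.5,0.5,0.5,0.5,0.5])

```text
time_s: 7.02
eef_pos: [0.6684, 0.1245, 0.1641]
tcp_rot: [0.019, 0.704, -0.017, 0.71]
contact_force: [0.5, -0.6, 1.8]
width: 0.752
```

```bash
python3 - <<'E'
from h import *
q=shot("wrist","w5")
plan([0.4945,0.1035,.16],down(1.52),4)
E
```

```text
t 7.07 pos [0.6676 0.1244 0.1614] tool-delta mm [   0.4  -29.7 -171.8] rotvec [ 0.0003  0.0058 -0.002 ]
4
ang [[0.0001, 0.0014, -0.0005], [0.0001, 0.0014, -0.0005], [0.0001, 0.0014, -0.0005], [0.0001, 0.0014, -0.0005]]
off [[0.1, -7.4, -43.0], [0.2, -7.4, -42.9], [0.2, -7.4, -42.9], [0.3, -7.4, -42.9]]
```

View pics/w5.png

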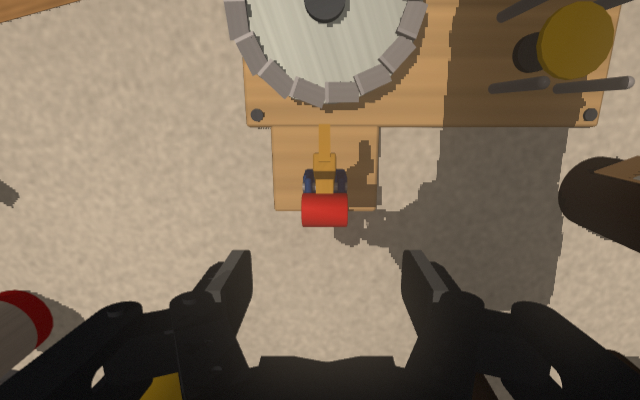

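>>> step_arm(angular=[[0,0.003,0],[0,0.003,0],[0,0,0],[0,0,0],[0,0,0],[0,0,0],[0,0,0]], offset=[[0,-6,-35],[0,-6,-35],[0,-6,-35],[0,-6,-35],[0,-6,-32],[0,0,0],[0,0,0]], jaw=[0.5,0.5,0.5,0.5,0.5,0.5,0.5])

```text
time_s: 7.65
eef_pos: [0.4914, 0.1029, 0.1584]
tcp_rot: [0.018, 0.709, -0.017, 0.705]
contact_force: [0.7, -0.7, 0.8]
width: 0.751
```

```bash
python3 - <<'E'
from h import *
q=shot("wrist","w6")
plan([0.4945,0.1035,.062],down(1.52),4)
print(proj(q,[.4945,.1035,.092]))
E
```

```text
t 7.7 pos [0.4926 0.103  0.1584] tool-delta mm [96.4  0.6  2.4] rotvec [ 0.0006 -0.0052 -0.0006]
4
ang [[0.0001, -0.0013, -0.0001], [0.0001, -0.0013, -0.0001], [0.0001, -0.0013, -0.0001], [0.0001, -0.0013, -0.0001]]
off [[24.1, 0.1, 0.6], [24.1, 0.1, 0.6], [24.1, 0.1, 0.5], [24.1, 0.2, 0.5]]
[224.7862 327.5271]
```

View pics/w6.png

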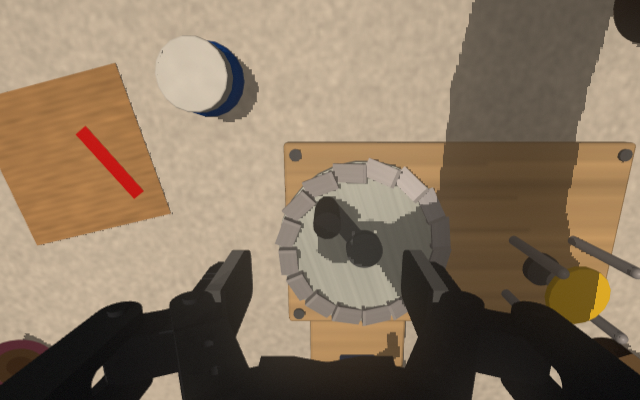

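>>> step_arm(angular=[[0,0,0],[0,0,0],[0,0,0],[0,0,0],[0,0,0],[0,0,0],[0,0,0],[0,0,0]], offset=[[32,0.5,1],[32,0,1],[32,0,0],[0,0,0],[0,0,0],[0,0,0],[0,0,0],[0,0,0]], jaw=[0.5,0.5,0.5,-1,-1,-1,-1,-1], newtons=30)

```text
time_s: 8.37
eef_pos: [0.4951, 0.1032, 0.0639]
tcp_rot: [0.018, 0.708, -0.018, 0.706]
contact_force: [0.4, -1.7, 7.7]
width: 0.193
```

>>> step_arm(angular=[[0,0,0],[0,0,0]], offset=[[0,0,0],[0,0,0]], jaw=[-1,-1])

```text
time_s: 8.53
eef_pos: [0.4951, 0.1031, 0.0638]
tcp_rot: [0.018, 0.708, -0.018, 0.706]
contact_force: [-1.6, -1.2, 8.6]
width: 0.192
```

```bash
python3 - <<'E'
from h import *
q=shot("wrist","w7");s=sense();print(s["eef_pos"],s["width"]*85,s["contact_force"])
W=np.array([.531,.131])
d=s["eef_pos"][:2]-W;print(np.linalg.norm(d),np.arctan2(d[1],d[0])%(2*np.pi)+.052-np.pi+1.2)
# rows
th0=np.arctan2(d[1],d[0]); n=12; tot=-1.98+0.0
T=T_of(s)[:3,:3];pr=d
q0=np.arctan2(d[1],d[0])%(2*np.pi)+.052-np.pi+1.2
tot=-(q0+.06)
for i in range(1,n+1):
    v=45*np.array([np.cos(th0+tot*i/n),np.sin(th0+tot*i/n)])/1000;dd=(v-(45/1000*d/np.linalg.norm(d) if i==1 else pr))*1000;pr=v
    print(np.round(T.T@np.array([dd[0],dd[1],0]),1))
E
```

```text
[0.4951 0.1031 0.0639] 16.347849827057075 [-0.2197 -1.5053  8.1565]
0.045432922274170735 1.9125339508027641
[ 0.   6.  -4.3]
[ 0.   6.6 -3.3]
[ 0.   7.1 -2.2]
[ 0.   7.3 -1. ]
[0.  7.4 0.2]
[0.  7.3 1.4]
[-0.   6.9  2.6]
[-0.   6.4  3.7]
[-0.   5.7  4.7]
[-0.   4.9  5.6]
[-0.   3.9  6.3]
[-0.   2.8  6.8]
```

View pics/w7.png

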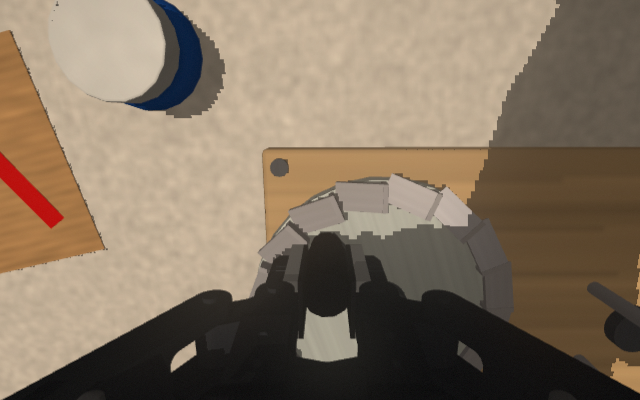

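Knob is held (16–17 mm opening). Turn it clockwise.

>>> step_arm(angular=[[0,0,0],[0,0,0],[0,0,0],[0,0,0],[0,0,0],[0,0,0],[0,0,0],[0,0,0]], offset=[[0,6,-4.3],[0,6.6,-3.3],[0,7.1,-2.2],[0,7.3,-1],[0,7.4,0.2],[0,7.3,1.4],[0,6.9,2.6],[0,6.4,3.7]], jaw=[-1,-1,-1,-1,-1,-1,-1,-1])

```text
time_s: 9.25
eef_pos: [0.4954, 0.1581, 0.0638]
tcp_rot: [0.018, 0.708, -0.018, 0.706]
contact_force: [2.2, -7.6, 8.9]
width: 0.188
```

>>> step_arm(angular=[[0,0,0],[0,0,0],[0,0,0],[0,0,0],[0,0,0],[0,0,0]], offset=[[0,5.7,4.7],[0,4.9,5.6],[0,3.9,6.3],[0,2.8,6.8],[0,0,0],[0,0,0]], jaw=[-1,-1,-1,-1,-1,-1])

```text
time_s: 9.75
eef_pos: [0.5184, 0.1732, 0.0633]
tcp_rot: [0.018, 0.709, -0.018, 0.705]
contact_force: [-6.3, -8.8, 13.3]
width: 0.192
```

```bash
python3 - <<'E'
from h import *
s=sense();print(s["eef_pos"],s["width"]*85,s["contact_force"])
W=np.array([.531,.131])
d=s["eef_pos"][:2]-W;print(np.linalg.norm(d),np.arctan2(d[1],d[0])%(2*np.pi)+.052-np.pi+1.2)
E
```

```text
[0.5184 0.1732 0.0633] 16.30764605125795 [-6.2768 -8.8213 13.3444]
0.044059355750542276 -0.02895634097281774
```

>>> step_arm(angular=[[0,0,0],[0,0,0],[0,0,0]], offset=[[0,0.5,3],[0,0,0],[0,0,0]], jaw=[-1,-1,-1])

```text
time_s: 10.0
eef_pos: [0.5191, 0.1732, 0.063]
tcp_rot: [0.018, 0.71, -0.019, 0.703]
contact_force: [-21.6, -10.8, 25.2]
width: 0.196
```

>>> step_arm(angular=[[0,0,0],[0,0,0],[0,0,0],[0,0,0],[0,0,0],[0,0,0],[0,0,0]], offset=[[0,0,-3],[0,0,0],[0,0,0],[-35,0,0],[-41,0,0],[-41,12,0],[-20,20,0]], jaw=[-1,0.6,0.6,0.6,0.6,0.6,0.6])

```text
time_s: 10.58
eef_pos: [0.5222, 0.2054, 0.2033]
tcp_rot: [0.02, 0.707, -0.018, 0.706]
contact_force: [-0.6, 0.5, 0.7]
width: 0.801
```

>>> step_arm(angular=[[0,0,0],[0,0,0],[0,0,0]], offset=[[0,0,0],[0,0,0],[0,0,0]], jaw=[1,1,1])

```text
time_s: 10.83
eef_pos: [0.5202, 0.2061, 0.1977]
tcp_rot: [0.018, 0.709, -0.018, 0.705]
contact_force: [-0.6, -0.5, -0.0]
width: 1.003
```

```bash
python3 - <<'E'
from h import *
s=sense();print(s["time_s"],s["eef_pos"],s["dq"])
q=shot("wrist","w8"); np.save("w8E.npy",q["E"])
crop(q,130,300,270,520,3,"w8c")
for n in("seat","crank_grip","wheel_axis"): print(n,[(round(d["confidence"],2),d["location"]) for d in pinpoint(q,n)[:2]])
for d in masks_of(q,"seat")[:2]: print(d["confidence"],d["bbox"])
im=q["image"].astype(int);m=(im[...,0]>90)&(im[...,2]<.45*im[...,1])&(im[...,1]>.6*im[...,0])
n,l,st,c=cv2.connectedComponentsWithStats(m.astype(np.uint8));
for i in range(1,n):
    if st[i,4]>100: print(st[i],c[i],onz(q,c[i][::-1],.048))
E
```

```text
10.8333 [0.5202 0.2061 0.1977] [ 0.0125  0.0137  0.0079  0.0125  0.0019 -0.0011  0.0014]
seat [(0.58, [241.2, 418.3])]
crank_grip [(0.72, [193.1, 284.0])]
wheel_axis [(0.71, [206.7, 240.4]), (0.44, [195.7, 283.6])]
0.65 [162.0, 111.9, 492.4, 374.0]
0.62 [165.0, 123.4, 322.6, 278.5]
[ 396  214   51   49 1916] [421.3283 238.3977] [0.5674 0.2882 0.048 ]
[219 338  18  37 288] [225.2812 355.0208] [0.6785 0.099  0.048 ]
```

View pics/w8.png

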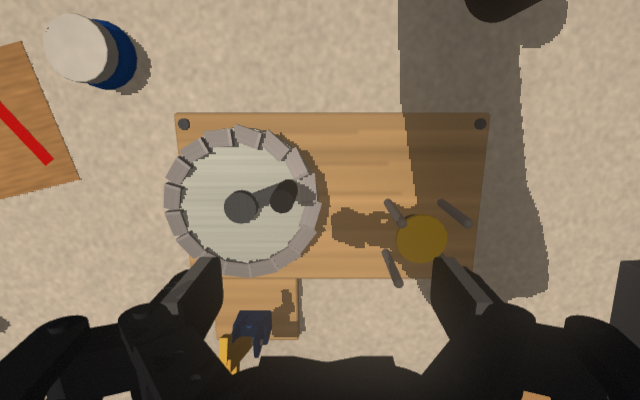

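View pics/w8c.png

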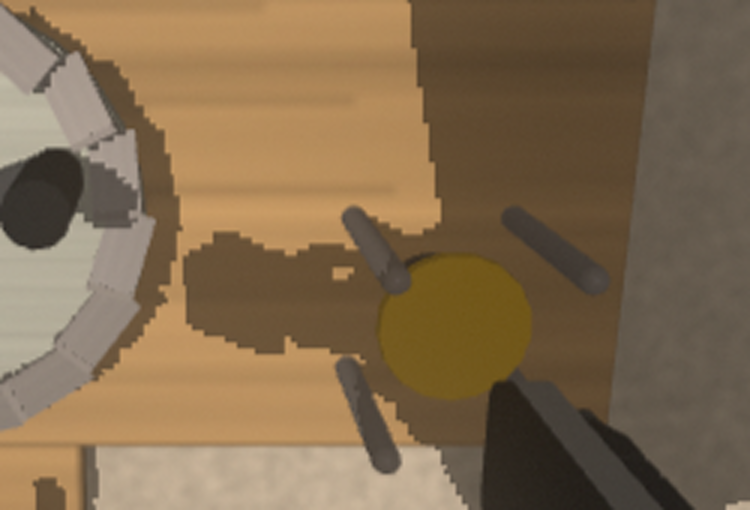

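```bash
python3 - <<'E'
from h import *
plan([0.45,-0.29,.24],down(1.376),14)
E
```

```text
t 11.08 pos [0.5203 0.2057 0.1973] tool-delta mm [ -42.  -498.7  -45. ] rotvec [ 0.1434 -0.007   0.0014]
14
ang [[0.0102, -0.0005, 0.0001], [0.0102, -0.0005, 0.0001], [0.0102, -0.0005, 0.0001], [0.0102, -0.0005, 0.0001], [0.0102, -0.0005, 0.0001], [0.0102, -0.0005, 0.0001], [0.0102, -0.0005, 0.0001], [0.0102, -0.0005, 0.0001], [0.0102, -0.0005, 0.0001], [0.0102, -0.0005, 0.0001], [0.0102, -0.0005, 0.0001], [0.0102, -0.0005, 0.0001], [0.0102, -0.0005, 0.0001], [0.0102, -0.0005, 0.0001]]
off [[-3.0, -35.6, -3.2], [-3.0, -35.7, -2.8], [-3.0, -35.7, -2.5], [-3.0, -35.7, -2.1], [-3.0, -35.7, -1.7], [-3.0, -35.7, -1.4], [-3.0, -35.7, -1.0], [-3.0, -35.8, -0.6], [-3.0, -35.8, -0.3], [-3.0, -35.8, 0.1], [-3.0, -35.8, 0.5], [-3.0, -35.8, 0.8], [-3.0, -35.7, 1.2], [-3.0, -35.7, 1.6]]
```

>>> step_arm(angular=[[0.01,0,0],[0.01,0,0],[0.01,0,0],[0.01,0,0],[0.01,0,0],[0.01,0,0],[0.01,0,0],[0.01,0,0]], offset=[[-10,-35,-3],[-10,-35,-3],[-5,-36,-3],[-5,-36,-2],[-3,-36,-2],[-3,-36,-1],[-3,-36,-1],[-3,-36,-1]], jaw=[1,1,1,1,1,1,1,1])

```text
time_s: 11.75
eef_pos: [0.4795, -0.0793, 0.2402]
tcp_rot: [0.047, 0.708, -0.047, 0.703]
contact_force: [1.6, 0.1, 0.4]
width: 0.998
```

>>> step_arm(angular=[[0.01,0,0],[0.01,0,0],[0.01,0,0],[0.01,0,0],[0.01,0,0],[0.01,0,0],[0,0,0],[0,0,0]], offset=[[0,-36,-1],[0,-36,0],[0,-36,0],[0,-36,0],[0,-36,0],[0,-30,0],[0,0,0],[0,0,0]], jaw=[1,1,1,1,1,1,1,1])

```text
time_s: 12.42
eef_pos: [0.4459, -0.2863, 0.2399]
tcp_rot: [0.068, 0.706, -0.069, 0.701]
contact_force: [0.7, 1.0, 0.5]
width: 0.999
```

```bash
python3 - <<'E'
from h import *
s=sense();print(s["time_s"],s["eef_pos"],s["dq"],s["joint_pos"])
q=shot("wrist","w9"); 
for n in("slice_red_center","slice_green_center","slice_blue_center","rack"): print(n,[(round(d["confidence"],2),d["location"],onz(q,d["location"],.0 if n=="rack" else .04)) for d in pinpoint(q,n)[:3]])
E
```

```text
12.4167 [ 0.4459 -0.2863  0.2399] [-0.0396 -0.0138 -0.0348  0.0131  0.0001  0.0017 -0.0179] [ 0.0299  0.2711  0.5728  1.852  -0.1616  1.0715  2.0412]
slice_red_center [(0.86, [244.1, 180.5], array([ 0.4825, -0.4494,  0.04  ])), (0.85, [325.3, 438.9], array([ 0.6311, -0.1951,  0.04  ])), (0.84, [94.5, 339.7], array([ 0.3679, -0.2583,  0.04  ]))]
slice_green_center [(0.77, [235.5, 375.8], array([ 0.5127, -0.2474,  0.04  ]))]
slice_blue_center [(0.83, [235.1, 276.7], array([ 0.4923, -0.3483,  0.04  ]))]
rack [(0.64, [222.6, 322.1], array([ 0.5004, -0.3023,  0.    ]))]
```

View pics/w9.png

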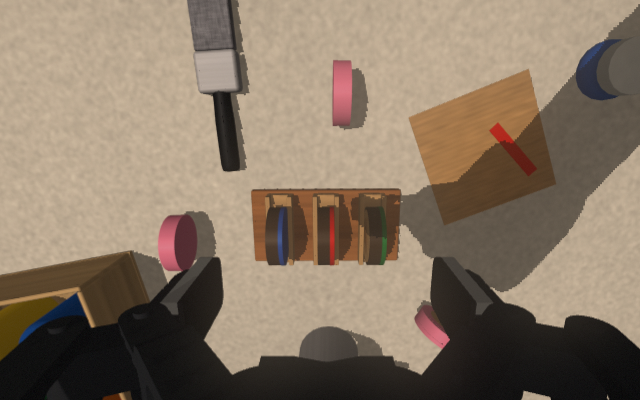

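```bash
python3 - <<'E'
from h import *
q=shot("wrist"); 
crop(q,180,280,240,410,4.5,"w9c")
for z in(.07,.0):
  X=np.array([.5025,-.298,z]);print(proj(q,X))
im=q["image"].astype(int);m=(im[...,0]>90)&(im[...,1]<.45*im[...,0])&(im[...,2]<.45*im[...,0])
m[:195]=0;m[275:]=0;m[:,:300]=0;m[:,350:]=0
ys,xs=np.nonzero(m);print(ys.min(),ys.max(),xs.min(),xs.max(),len(ys))
E
```

```text
[244.9004 322.6869]
[222.6661 323.2956]
207 263 326 330 267
```

View pics/w9c.png

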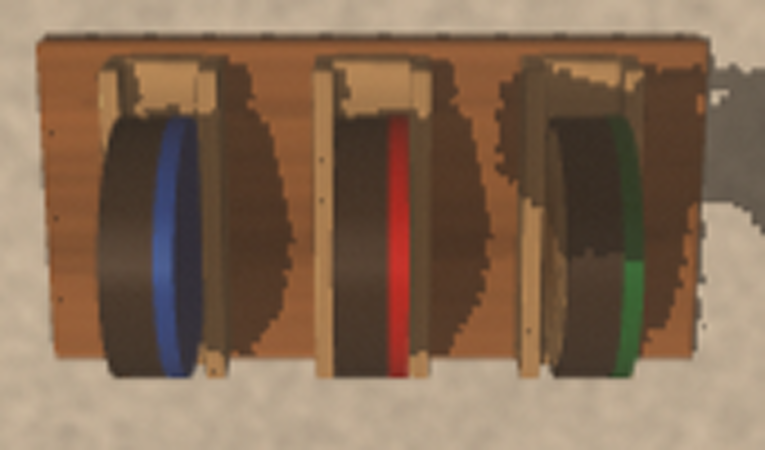

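```bash
python3 - <<'E'
from h import *
q=shot("wrist"); Rm=T_of(sense())[:3,:3];print("yaw",np.arctan2(Rm[1,1],Rm[0,1]))
u=np.array([np.cos(1.371),np.sin(1.371),0]);v=np.array([u[1],-u[0],0])
C=np.array([.5025,-.298,.04])
for k in(-.03,.03): print(proj(q,C+k*v))
for X in ((205.6,322.6),(263.8,322.6)): print(onz(q,X,.045))
plan([C[0],C[1],.15],down(1.371))
E
```

```text
yaw 1.381302320912853
[206.4268 323.2742]
[261.0089 322.8661]
[ 0.4708 -0.2922  0.045 ]
[ 0.5328 -0.3044  0.045 ]
t 12.77 pos [ 0.4471 -0.284   0.2403] tool-delta mm [90.  -3.3 57.6] rotvec [ 0.0103 -0.0058  0.0007]
3
ang [[0.0034, -0.0019, 0.0002], [0.0034, -0.0019, 0.0002], [0.0034, -0.0019, 0.0002]]
off [[30.0, -1.1, 19.2], [30.0, -1.0, 19.1], [30.1, -1.0, 19.1]]
```

>>> step_arm(angular=[[0.0034,-0.002,0],[0.0034,-0.002,0],[0.0034,-0.002,0],[0,0,0],[0,0,0],[0,0,0]], offset=[[30,-1.1,19.3],[30,-1.1,19.3],[30,-1,19.3],[30,0,0],[20,0,0],[0,0,0]], jaw=[-0.2,-0.2,-0.2,-0.2,-0.2,-0.2])

```text
time_s: 13.27
eef_pos: [0.5011, -0.2975, 0.0961]
tcp_rot: [0.071, 0.706, -0.07, 0.702]
contact_force: [-1.0, 0.3, -0.4]
width: 0.401
```

```bash
python3 - <<'E'
from h import *
q=shot("wrist","w10"); print(sense()["width"]*85)
plan([.503,-.298,.04],down(1.371))
E
```

```text
34.13180518845179
t 13.32 pos [ 0.5018 -0.2984  0.0987] tool-delta mm [58.7  0.6  1.3] rotvec [-0.0008 -0.0033  0.0004]
2
ang [[-0.0004, -0.0016, 0.0002], [-0.0004, -0.0016, 0.0002]]
off [[29.3, 0.3, 0.6], [29.3, 0.3, 0.6]]
```

View pics/w10.png

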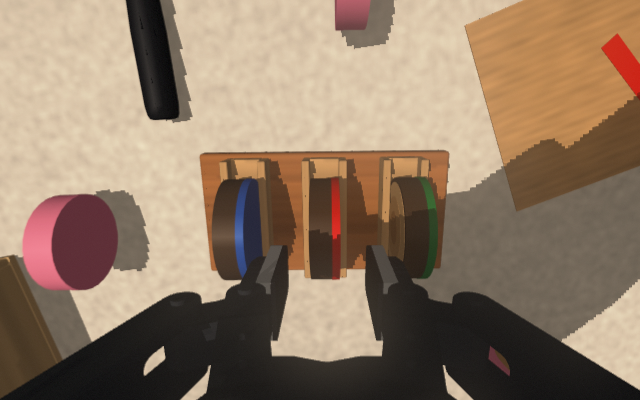

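>>> step_arm(angular=[[0,0,0],[0,0,0],[0,0,0],[0,0,0],[0,0,0],[0,0,0],[0,0,0],[0,0,0]], offset=[[29,-0.5,1],[28,0,0],[0,0,0],[0,0,0],[0,0,0],[0,0,0],[0,0,0],[0,0,0]], jaw=[-0.2,-0.2,-0.2,-1,-1,-1,-1,-1], newtons=30)

```text
time_s: 13.98
eef_pos: [0.5045, -0.3003, 0.0449]
tcp_rot: [0.07, 0.703, -0.071, 0.704]
contact_force: [-2.4, 1.7, 11.9]
width: 0.177
```

```bash
python3 - <<'E'
from h import *
s=sense();print(s["eef_pos"],s["width"]*85,s["contact_force"])
q=shot("wrist","w11")
E
```

```text
[ 0.5045 -0.3003  0.0449] 15.057056934926969 [-2.385   1.7096 11.9391]
```

View pics/w11.png

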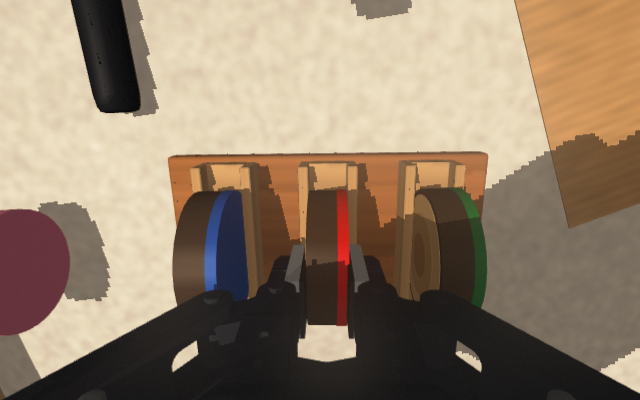

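>>> step_arm(angular=[[0,0,0],[0,0,0],[0,0,0],[0,0,0],[0,0,0],[0,0,0]], offset=[[-15,0,0],[-30,0,0],[-40,0,0],[-40,0,0],[-30,0,0],[0,0,0]], jaw=[-1,-1,-1,-1,-1,-1])

```text
time_s: 14.53
eef_pos: [0.5056, -0.3013, 0.2052]
tcp_rot: [0.07, 0.7, -0.072, 0.707]
contact_force: [0.4, -0.9, -0.3]
width: 0.181
```

```bash
python3 - <<'E'
from h import *
s=sense();print(s["eef_pos"],s["width"]*85,s["contact_force"])
q=shot("wrist","w12")
plan([.60,-.06,.20],down(0.0),12)
E
```

```text
[ 0.5056 -0.3013  0.2052] 15.344045866646809 [ 0.4357 -0.9281 -0.3063]
t 14.58 pos [ 0.5049 -0.3005  0.2022] tool-delta mm [  2.  254.7  45.1] rotvec [ 1.3697  0.0067 -0.0029]
12
ang [[0.1141, 0.0006, -0.0002], [0.1141, 0.0006, -0.0002], [0.1141, 0.0006, -0.0002], [0.1141, 0.0006, -0.0002], [0.1141, 0.0006, -0.0002], [0.1141, 0.0006, -0.0002], [0.1141, 0.0006, -0.0002], [0.1141, 0.0006, -0.0002], [0.1141, 0.0006, -0.0002], [0.1141, 0.0006, -0.0002], [0.1141, 0.0006, -0.0002], [0.1141, 0.0006, -0.0002]]
off [[0.2, 21.2, 3.8], [0.2, 21.5, 1.3], [0.2, 21.5, -1.1], [0.2, 21.3, -3.6], [0.1, 20.7, -6.0], [0.1, 19.9, -8.3], [0.1, 18.8, -10.5], [0.2, 17.5, -12.6], [0.2, 16.0, -14.5], [0.2, 14.2, -16.2], [0.2, 12.3, -17.7], [0.2, 10.2, -19.0]]
```

View pics/w12.png

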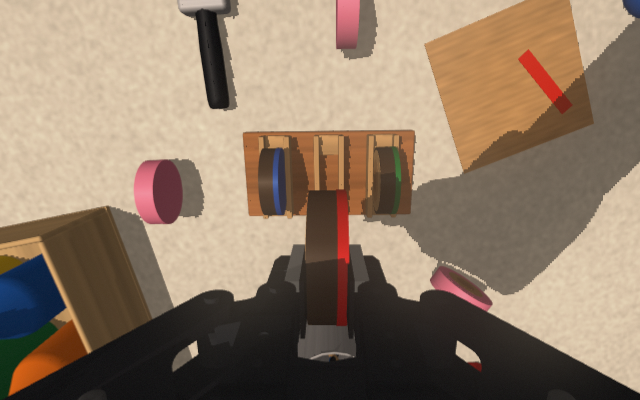

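>>> step_arm(angular=[[0.114,0,0],[0.114,0,0],[0.114,0,0],[0.114,0,0],[0.114,0,0],[0.114,0,0],[0.114,0,0],[0.114,0,0]], offset=[[0,21,4],[0,21.5,1.3],[0,21.5,-1.1],[0,21.3,-3.6],[0,20.7,-6],[0,19.9,-8.3],[0,18.8,-10.5],[0,17.5,-12.6]], jaw=[-1,-1,-1,-1,-1,-1,-1,-1])

```text
time_s: 15.25
eef_pos: [0.567, -0.1384, 0.1977]
tcp_rot: [0.375, 0.599, -0.376, 0.599]
contact_force: [0.3, -0.8, 0.4]
width: 0.175
```

>>> step_arm(angular=[[0.114,0,0],[0.114,0,0],[0.114,0,0],[0.114,0,0],[0,0,0.11],[0,0,0.11],[0,0,0.11],[0,0,0.11]], offset=[[0,16,-14.5],[0,14.2,-16.2],[0,12.3,-17.7],[0,10,-19],[0,0,0],[0,0,0],[0,0,0],[0,0,0]], jaw=[-1,-1,-1,-1,-1,-1,-1,-1])

```text
time_s: 15.92
eef_pos: [0.5981, -0.0594, 0.198]
tcp_rot: [0.597, 0.377, -0.377, 0.599]
contact_force: [2.6, 0.3, -0.8]
width: 0.18
```

>>> step_arm(angular=[[0,0,0.11],[0,0,0.11],[0,0,0.11],[0,0,0],[0,0,0]], offset=[[0,0,0],[0,0,0],[0,0,0],[0,0,0],[0,0,0]], jaw=[-1,-1,-1,-1,-1])

```text
time_s: 16.33
eef_pos: [0.602, -0.0539, 0.2036]
tcp_rot: [0.635, 0.324, -0.309, 0.63]
contact_force: [-0.3, 0.5, -0.3]
width: 0.18
```

```bash
python3 - <<'E'
from h import *
s=sense();print(s["eef_pos"],s["width"]*85,s["joint_pos"],T_of(s)[:3,:3])
crop(shot("scene"),50,350,150,500,2,"s13")
E
```

```text
[ 0.602  -0.0539  0.2036] 15.284381656897029 [-0.4927  0.2061  0.6277  2.1957 -0.987   0.2336  1.0044] [[ 0.5997  0.8001  0.0161]
 [ 0.0232  0.0027 -0.9997]
 [-0.7999  0.5999 -0.0169]]
```

View pics/s13.png

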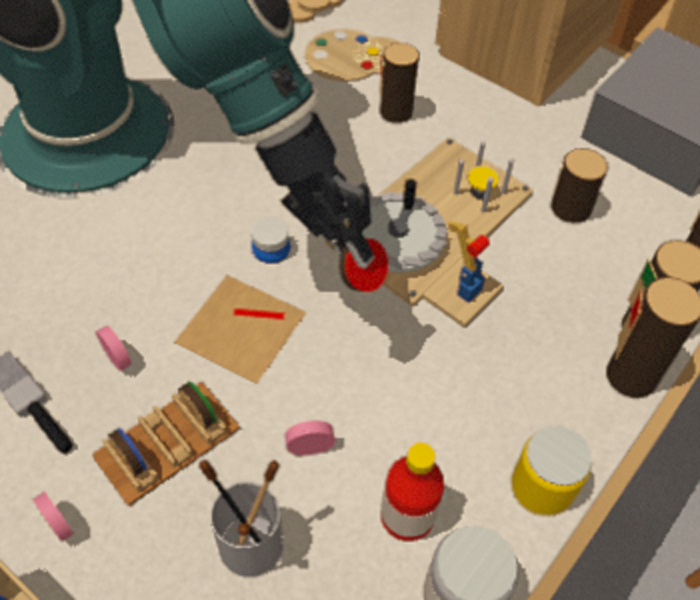

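>>> step_arm(angular=[[0,0,0],[0,0,0],[0,0,0],[0,0,0],[0,0,0],[0,0,0],[0,0,0]], offset=[[27,-10.4,0.5],[27,-10.4,0.5],[27,-10.4,0.5],[27,-10.4,0.5],[27,-10.4,0.5],[0,0,0],[0,0,0]], jaw=[-1,-1,-1,-1,-1,-1,-1])

```text
time_s: 16.97
eef_pos: [0.6496, -0.0589, 0.1127]
tcp_rot: [0.623, 0.352, -0.328, 0.616]
contact_force: [-0.1, 0.1, -0.6]
width: 0.178
```

```bash
python3 - <<'E'
from h import *
s=sense();print(s["eef_pos"],s["width"]*85,s["joint_pos"],T_of(s)[:3,:3])
E
```

```text
[ 0.6496 -0.0589  0.1127] 15.130520015031234 [-0.1313  0.4316  0.2523  2.0802 -1.1864  0.19    1.2146] [[ 0.5373  0.843   0.0252]
 [ 0.0348  0.0077 -0.9994]
 [-0.8427  0.5378 -0.0252]]
```

```bash
python3 - <<'E'
from h import *
plan([.56,-.06,.21],down(0.0),5)
plan([.54,-.05,.21],down(1.5),14,T0=np.block([[down(0.),np.array([[.56],[-.06],[.21]])],[np.zeros((1,3)),np.ones((1,1))]]))
E
```

```text
t 16.97 pos [ 0.6496 -0.0589  0.1127] tool-delta mm [-130.2  -23.3   -3.6] rotvec [ 0.0174 -0.0316 -0.5677]
5
ang [[0.0035, -0.0063, -0.1135], [0.0035, -0.0063, -0.1135], [0.0035, -0.0063, -0.1135], [0.0035, -0.0063, -0.1135], [0.0035, -0.0063, -0.1135]]
off [[-26.0, -4.7, -0.7], [-25.3, -7.6, -0.5], [-24.3, -10.4, -0.3], [-23.0, -13.1, -0.2], [-21.4, -15.6, 0.0]]
t 16.97 pos [ 0.56 -0.06  0.21] tool-delta mm [  0. -20. -10.] rotvec [-1.5  0.   0. ]
14
ang [[-0.1071, 0.0, 0.0], [-0.1071, 0.0, 0.0], [-0.1071, 0.0, 0.0], [-0.1071, 0.0, 0.0], [-0.1071, 0.0, 0.0], [-0.1071, 0.0, 0.0], [-0.1071, 0.0, 0.0], [-0.1071, 0.0, 0.0], [-0.1071, 0.0, 0.0], [-0.1071, 0.0, 0.0], [-0.1071, 0.0, 0.0], [-0.1071, 0.0, 0.0], [-0.1071, 0.0, 0.0], [-0.1071, 0.0, 0.0]]
off [[0.0, -1.4, -0.7], [0.0, -1.3, -0.9], [0.0, -1.2, -1.0], [0.0, -1.1, -1.1], [0.0, -1.0, -1.2], [0.0, -0.9, -1.3], [0.0, -0.7, -1.4], [0.0, -0.6, -1.5], [0.0, -0.4, -1.5], [0.0, -0.2, -1.6], [0.0, -0.1, -1.6], [0.0, 0.1, -1.6], [0.0, 0.3, -1.6], [0.0, 0.5, -1.5]]
```

>>> step_arm(angular=[[0.0035,-0.006,-0.1135],[0.0035,-0.006,-0.1135],[0.0035,-0.006,-0.1135],[0.0035,-0.006,-0.1135],[0.0035,-0.006,-0.1135],[-0.12,0,0],[-0.12,0,0],[-0.12,0,0]], offset=[[-26,-4.7,-0.7],[-25.3,-7.6,-0.5],[-24.3,-10.4,-0.3],[-23,-13,0],[-21.4,-15.6,0],[0,0,0],[0,0,0],[0,0,0]], jaw=[-1,-1,-1,-1,-1,-1,-1,-1])

```text
time_s: 17.63
eef_pos: [0.5804, -0.0557, 0.1751]
tcp_rot: [0.434, 0.543, -0.351, 0.628]
contact_force: [0.4, -0.0, -0.8]
width: 0.179
```

>>> step_arm(angular=[[-0.12,0,0],[-0.12,0,0],[-0.12,0,0],[-0.12,0,0],[-0.12,0,0],[-0.12,0,0],[-0.12,0,0],[-0.12,0,0]], offset=[[0,0,0],[0,0,0],[0,0,0],[0,0,0],[0,0,0],[0,0,0],[0,0,0],[0,0,0]], jaw=[-1,-1,-1,-1,-1,-1,-1,-1])

```text
time_s: 18.3
eef_pos: [0.5803, -0.0563, 0.1749]
tcp_rot: [0.095, 0.644, -0.061, 0.757]
contact_force: [0.1, 0.1, -0.6]
width: 0.179
```

>>> step_arm(angular=[[-0.12,0,0],[-0.06,0,0],[0,0,0.11],[0,0,0.11],[0,0,0.11],[0,0,0.11],[0,0,0.11],[0,0,0]], offset=[[0,0,0],[0,0,0],[0,0,0],[0,0,0],[0,0,0],[0,0,0],[0,0,0],[0,0,0]], jaw=[-1,-1,-1,-1,-1,-1,-1,-1])

```text
time_s: 18.97
eef_pos: [0.579, -0.0601, 0.1729]
tcp_rot: [0.207, 0.615, 0.201, 0.734]
contact_force: [-0.1, -1.1, -1.3]
width: 0.178
```

```bash
python3 - <<'E'
from h import *
s=sense();print(s["eef_pos"],s["width"]*85,s["joint_pos"],T_of(s)[:3,:3])
E
```

```text
[ 0.579  -0.0601  0.1729] 15.103938055061189 [ 0.1396  0.477   0.2756  1.8409 -0.847   1.0995  2.4555] [[ 0.1622 -0.0404  0.9859]
 [ 0.549   0.834  -0.0561]
 [-0.82    0.5503  0.1574]]
```

>>> step_arm(angular=[[0,0.095,0],[0,0.095,0],[0,0,0.07],[0,0,0.07],[0,0,0]], offset=[[0,0,0],[0,0,0],[0,0,0],[0,0,0],[0,0,0]], jaw=[-1,-1,-1,-1,-1])

```text
time_s: 19.38
eef_pos: [0.5794, -0.0573, 0.1726]
tcp_rot: [0.231, 0.669, 0.265, 0.655]
contact_force: [-0.7, -1.1, -0.2]
width: 0.175
```

```bash
python3 - <<'E'
from h import *
s=sense();T=T_of(s);print(s["eef_pos"],s["width"]*85,s["joint_pos"],T[:3,:3])
c=T@[.005,0,0,1];n=T[:3,1];low=c[2]-30e-3*np.sqrt(1-n[2]**2)-8e-3*abs(n[2]);print("centre",c,"low",low)
crop(shot("scene"),50,350,150,500,2,"s14")
E
```

```text
[ 0.5794 -0.0573  0.1726] 14.890242028490935 [ 0.1819  0.6107  0.2562  1.6713 -0.7911  1.3658  2.4104] [[-0.0359 -0.0381  0.9986]
 [ 0.6571  0.752   0.0523]
 [-0.753   0.658  -0.002 ]]
centre [ 0.5792 -0.0541  0.1689  1.    ] low 0.14103013859928099
```

View pics/s14.png

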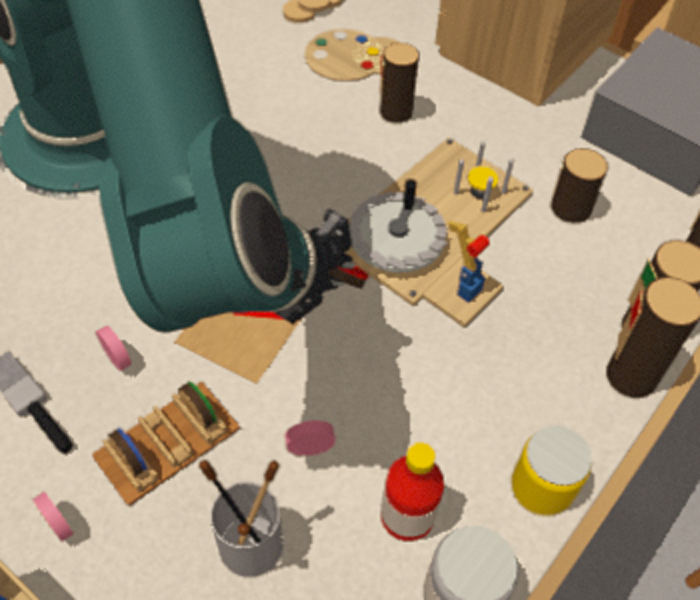

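```bash
python3 - <<'E'
from h import *
a=old("scene0","scene")
for rc in ((283,253),(284,287)): print([onz(a,rc,z) for z in (.15,.18)])
T=T_of(sense())
d=np.array([.535-.5792,-.045+.0541,-.1395]);print(T[:3,:3].T@d*1000)
E
```

```text
[array([ 0.6251, -0.3294,  0.15  ]), array([ 0.6371, -0.3373,  0.18  ])]
[array([ 0.6795, -0.2862,  0.15  ]), array([ 0.6896, -0.2957,  0.18  ])]
[112.8544 -82.7298 -43.7764]
```

>>> step_arm(angular=[[0,0,0],[0,0,0],[0,0,0],[0,0,0],[0,0,0],[0,0,0],[0,0,0]], offset=[[22,-16,-11],[22,-16,-11],[22,-16,-11],[22,-16,-11],[20,-15,0],[0,0,0],[0,0,0]], jaw=[-1,-1,-1,-1,-1,-1,-1])

```text
time_s: 20.07
eef_pos: [0.5363, -0.046, 0.041]
tcp_rot: [0.229, 0.668, 0.267, 0.656]
contact_force: [0.4, -0.4, -0.3]
width: 0.177
```

```bash
python3 - <<'E'
from h import *
s=sense();T=T_of(s);print(s["eef_pos"],s["contact_force"],s["joint_pos"],T[:3,:3])
c=T@[.005,0,0,1];n=T[:3,1];low=c[2]-30e-3*np.sqrt(1-n[2]**2)-8e-3*abs(n[2]);print("centre",c,"low",low)
crop(shot("scene"),50,350,150,500,2,"s15")
E
```

```text
[ 0.5363 -0.046   0.041 ] [ 0.378  -0.4467 -0.3349] [ 0.2143  0.7467  0.2118  1.817  -0.8694  1.1606  2.6225] [[-0.0349 -0.0434  0.9984]
 [ 0.6564  0.7524  0.0557]
 [-0.7536  0.6573  0.0022]]
centre [ 0.5361 -0.0427  0.0372  1.    ] low 0.009328503559523606
```

View pics/s15.png

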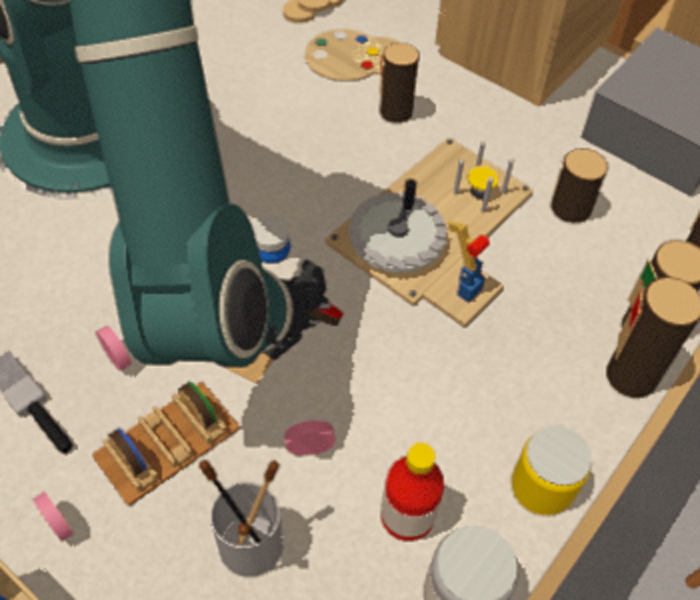

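>>> step_arm(angular=[[0,0,0],[0,0,0],[0,0,0]], offset=[[6.5,-5.7,0],[0,0,0],[0,0,0]], jaw=[-1,-1,-1])

```text
time_s: 20.37
eef_pos: [0.5368, -0.0466, 0.0324]
tcp_rot: [0.23, 0.667, 0.267, 0.656]
contact_force: [-0.8, -0.4, -0.2]
width: 0.181
```

>>> step_arm(angular=[[0,0,0],[0,0,0],[0,0,0],[0,0,0],[0,0,0],[0,0,0],[0,0,0],[0,0,0]], offset=[[0,0,0],[0,0,0],[0,0,0],[-5,0,0],[-10,0,0],[-15,0,0],[-20,0,0],[-30,0,0]], jaw=[-0.4,-0.4,-0.4,-0.4,-0.4,-0.4,-0.4,-0.4])

```text
time_s: 21.03
eef_pos: [0.5385, -0.0989, 0.0925]
tcp_rot: [0.23, 0.668, 0.268, 0.655]
contact_force: [0.1, 0.5, 0.1]
width: 0.298
```

```bash
python3 - <<'E'
from h import *
s=sense();T=T_of(s);print(s["eef_pos"],s["contact_force"])
q=shot("wrist","w16")
crop(shot("scene"),150,300,200,400,3.5,"s16")
E
```

```text
[ 0.5385 -0.0989  0.0925] [0.129  0.4953 0.1056]
```

View pics/w16.png

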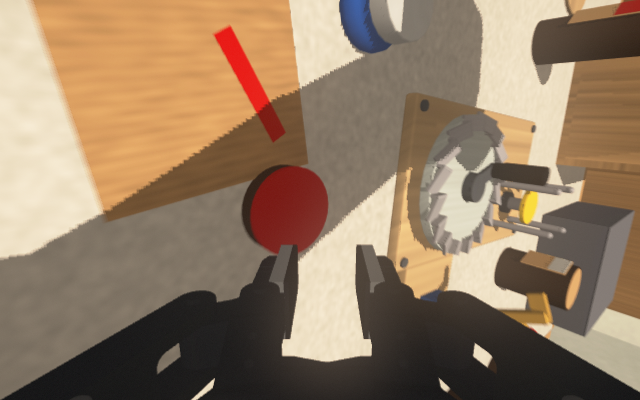

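View pics/s16.png

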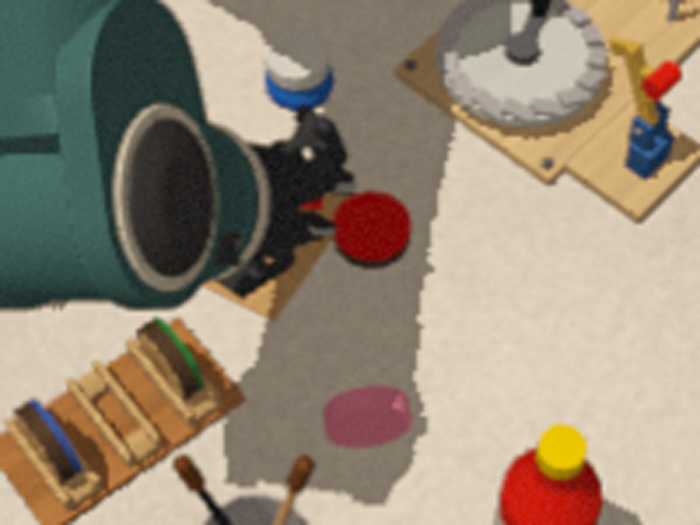

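```bash
python3 - <<'E'
from h import *
q=shot("wrist");a=shot("scene")
def redc(q,box):
    r0,r1,c0,c1=box;im=q["image"][r0:r1,c0:c1].astype(int);m=(im[...,0]>60)&(im[...,1]<.45*im[...,0])&(im[...,2]<.45*im[...,0])
    n,l,st,c=cv2.connectedComponentsWithStats(m.astype(np.uint8));i=1+np.argmax(st[1:,4]);b=st[i];return (b[1]+b[3]/2-.5+r0,b[0]+b[2]/2-.5+c0),b
for q_,box in((q,(155,265,235,335)),(a,(195,235,290,325))):
    c,b=redc(q_,box);print(c,b,onz(q_,c,.016),onz(q_,c,.014))
plan([.53,-.08,.2],down(1.5),7)
E
```

```text
(np.float64(203.0), np.float64(293.0)) [  21    6   75   85 5001] [ 0.5335 -0.0657  0.016 ] [ 0.5341 -0.0642  0.014 ]
(np.float64(214.5), np.float64(305.5)) [  5  10  22  20 356] [ 0.5397 -0.0642  0.016 ] [ 0.5388 -0.0631  0.014 ]
t 21.23 pos [ 0.5394 -0.1001  0.0928] tool-delta mm [-67.3  86.   -7.8] rotvec [ 0.1203 -0.0398 -0.7175]
7
ang [[0.0172, -0.0057, -0.1025], [0.0172, -0.0057, -0.1025], [0.0172, -0.0057, -0.1025], [0.0172, -0.0057, -0.1025], [0.0172, -0.0057, -0.1025], [0.0172, -0.0057, -0.1025], [0.0172, -0.0057, -0.1025]]
off [[-9.6, 12.3, -1.1], [-10.8, 11.2, -1.3], [-11.9, 10.0, -1.4], [-12.9, 8.7, -1.5], [-13.7, 7.3, -1.5], [-14.4, 5.9, -1.6], [-14.9, 4.3, -1.6]]
```

>>> step_arm(angular=[[0,0,0],[0.017,-0.006,-0.1025],[0.017,-0.006,-0.1025],[0.017,-0.006,-0.1025],[0.017,-0.006,-0.1025],[0.017,-0.006,-0.1025],[0.017,-0.006,-0.1025],[0.017,-0.006,-0.1025]], offset=[[-20,0,0],[-9.6,14,-4],[-10.8,13,-4],[-11.9,12,-5],[-12.9,11,-5],[-13.7,9,-6],[-10,8,-7],[-8,6,-7]], jaw=[-0.4,1,1,1,1,1,1,1])

```text
time_s: 21.9
eef_pos: [0.5025, -0.078, 0.2096]
tcp_rot: [0.024, 0.705, -0.026, 0.708]
contact_force: [-0.1, 0.3, -0.2]
width: 1.0
```

>>> step_arm(angular=[[0,0,0],[0,0,0]], offset=[[0,0,0],[0,0,0]], jaw=[1,1])

```text
time_s: 22.07
eef_pos: [0.5022, -0.0757, 0.2084]
tcp_rot: [0.023, 0.706, -0.022, 0.707]
contact_force: [-0.2, 0.5, -0.5]
width: 0.997
```

```bash
python3 - <<'E'
from h import *
q=shot("wrist","w17");s=sense()
im=q["image"].astype(int);m=(im[...,0]>60)&(im[...,1]<.45*im[...,0])&(im[...,2]<.45*im[...,0])
n,l,st,c=cv2.connectedComponentsWithStats(m.astype(np.uint8))
for i in range(1,n):
    if st[i,4]>200:
        b=st[i];cc=(b[1]+b[3]/2-.5,b[0]+b[2]/2-.5);print(b,c[i],onz(q,cc,.016),onz(q,c[i][::-1],.016))
plan([.536,-.065,.1],down(1.5))
E
```

```text
[290 102  52  64 874] [315.4245 133.5149] [ 0.4568 -0.0826  0.016 ] [ 0.4568 -0.0826  0.016 ]
[ 313  182   60   59 2184] [340.1832 206.9991] [ 0.5343 -0.0612  0.016 ] [ 0.53   -0.0633  0.016 ]
t 22.12 pos [ 0.5021 -0.0773  0.2081] tool-delta mm [108.1  14.3  33. ] rotvec [ 0.0045  0.0005 -0.0022]
3
ang [[0.0015, 0.0002, -0.0007], [0.0015, 0.0002, -0.0007], [0.0015, 0.0002, -0.0007]]
off [[36.0, 4.8, 11.0], [36.0, 4.8, 11.0], [36.0, 4.9, 11.0]]
```

View pics/w17.png

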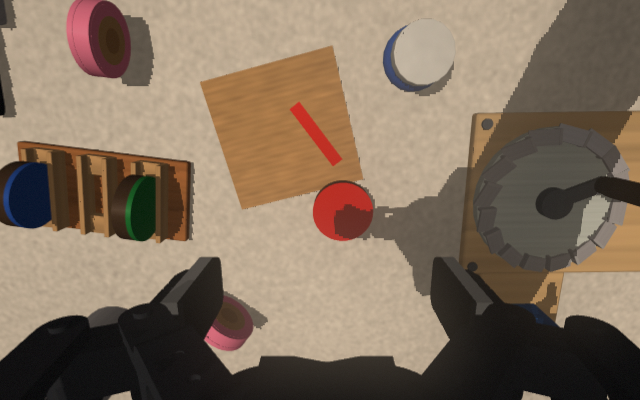

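>>> step_arm(angular=[[0.002,0,0],[0,0,0],[0,0,0],[0,0,0],[0,0,0],[0,0,0],[0,0,0]], offset=[[30,4.5,8],[32,4.5,8],[32,4.5,8],[32,4.5,7],[30,0,0],[15,0,0],[0,0,0]], jaw=[1,1,1,1,1,1,1])

```text
time_s: 22.7
eef_pos: [0.5321, -0.0643, 0.0333]
tcp_rot: [0.026, 0.709, -0.026, 0.705]
contact_force: [-0.9, -0.0, 0.1]
width: 1.003
```

```bash
python3 - <<'E'
from h import *
q=shot("wrist","w18")
plan([.5343,-.0612,.005],down(1.5))
print(proj(q,[.5343,-.0612,.016]))
E
```

```text
t 22.75 pos [ 0.5332 -0.0644  0.0355] tool-delta mm [30.5  3.2  0.9] rotvec [-0.003  -0.0031 -0.0007]
1
ang [[-0.003, -0.0031, -0.0007]]
off [[30.5, 3.2, 0.9]]
[253.512  333.0755]
```

View pics/w18.png

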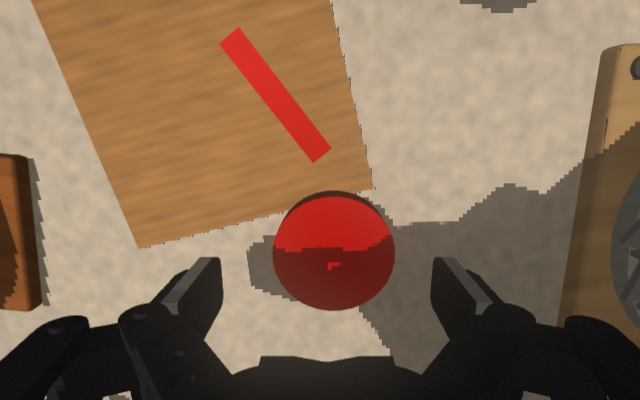

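>>> step_arm(angular=[[0,0,0],[0,0,0],[0,0,0],[0,0,0],[0,0,0],[0,0,0],[0,0,0],[0,0,0]], offset=[[15,3.2,0],[14.5,0,0],[0,0,0],[0,0,0],[0,0,0],[0,0,0],[0,0,0],[0,0,0]], jaw=[1,1,1,0.2,0.2,0.2,0.2,0.2], newtons=25)

```text
time_s: 23.42
eef_pos: [0.5357, -0.06, 0.0095]
tcp_rot: [0.026, 0.706, -0.025, 0.708]
contact_force: [-4.0, -0.7, 13.1]
width: 0.679
```

```bash
python3 - <<'E'
from h import *
q=shot("wrist","w19");s=sense();print(s["eef_pos"],s["width"]*85,s["contact_force"])
E
```

```text
[ 0.5357 -0.06    0.0096] 57.624285537512975 [-4.39   -0.903  12.2105]
```

View pics/w19.png

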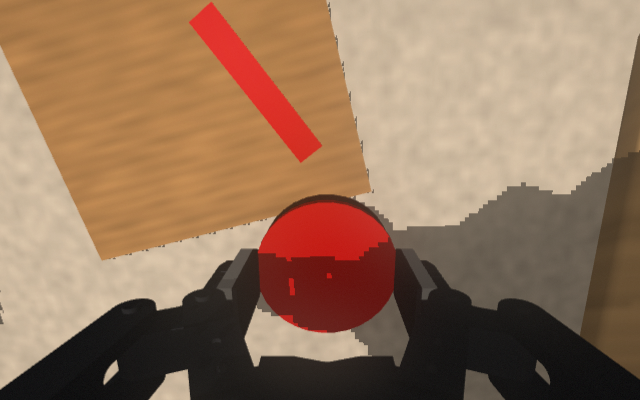

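>>> step_arm(angular=[[0,0,0],[0,0,0],[0,0,0],[0,0,0],[0,0,0]], offset=[[-10,0,0],[-30,0,0],[-40,0,0],[-40,0,0],[0,0,0]], jaw=[0.2,0.2,0.2,0.2,0.2])

```text
time_s: 23.88
eef_pos: [0.538, -0.0604, 0.1358]
tcp_rot: [0.026, 0.703, -0.025, 0.71]
contact_force: [1.6, -0.1, 0.6]
width: 0.669
```

```bash
python3 - <<'E'
from h import *
q=shot("wrist","w20");s=sense();print(s["eef_pos"],s["width"]*85,s["contact_force"])
im=q["image"].astype(int);m=(im[...,0]>60)&(im[...,1]<.45*im[...,0])&(im[...,2]<.45*im[...,0])
m[:150]=0
n,l,st,c=cv2.connectedComponentsWithStats(m.astype(np.uint8))
for i in range(1,n):
    if st[i,4]>300: print(st[i])
# face centre in tool frame for guess heights: intersect ray with plane tool x = const
M=q["mount"]
def ontool(rc,tx):
    v=(rc[0]-q["cy"])/q["fy"];u=(rc[1]-q["cx"])/q["fx"];d=M[:3,:3]@[u,v,1];o=M[:3,3];return o+d*(tx-o[0])/d[0]
for rc in((203,327),(332,327),(267.5,327)): print([ontool(rc,t) for t in(-.006,-.010,0)])
plan([.5677,.2882,.12],down(1.519),12)
E
```

```text
[ 0.537  -0.0598  0.1328] 57.12799058704445 [-0.0499  0.9344 -1.616 ]
[  258   201   137   131 14369]
[array([-0.006 ,  0.0002, -0.0298]), array([-0.01  ,  0.0002, -0.0309]), array([ 0.    ,  0.0002, -0.0282])]
[array([-0.006 ,  0.0002,  0.0299]), array([-0.01  ,  0.0002,  0.0271]), array([0.    , 0.0002, 0.0341])]
[array([-0.006 ,  0.0002, -0.0015]), array([-0.01  ,  0.0002, -0.0034]), array([0.    , 0.0002, 0.0013])]
t 23.93 pos [ 0.537  -0.0598  0.1328] tool-delta mm [ 13.6 349.3   5.7] rotvec [-0.0197  0.0084 -0.0021]
12
ang [[-0.0016, 0.0007, -0.0002], [-0.0016, 0.0007, -0.0002], [-0.0016, 0.0007, -0.0002], [-0.0016, 0.0007, -0.0002], [-0.0016, 0.0007, -0.0002], [-0.0016, 0.0007, -0.0002], [-0.0016, 0.0007, -0.0002], [-0.0016, 0.0007, -0.0002], [-0.0016, 0.0007, -0.0002], [-0.0016, 0.0007, -0.0002], [-0.0016, 0.0007, -0.0002], [-0.0016, 0.0007, -0.0002]]
off [[1.1, 29.1, 0.5], [1.1, 29.1, 0.5], [1.1, 29.1, 0.6], [1.1, 29.1, 0.6], [1.1, 29.1, 0.7], [1.1, 29.1, 0.7], [1.1, 29.1, 0.8], [1.1, 29.1, 0.8], [1.1, 29.1, 0.9], [1.1, 29.1, 0.9], [1.1, 29.1, 1.0], [1.1, 29.1, 1.0]]
```

View pics/w20.png

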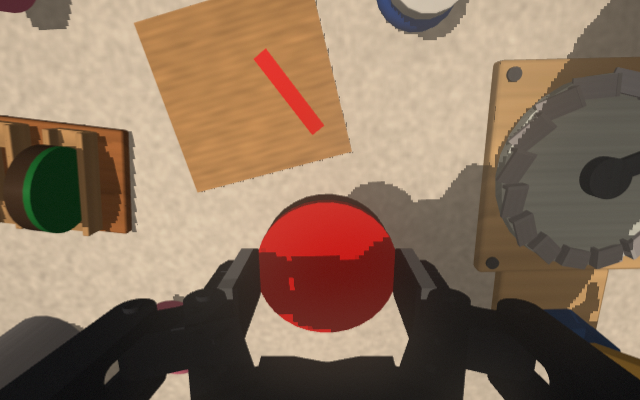

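>>> step_arm(angular=[[-0.0025,0,0],[-0.0025,0,0],[-0.0025,0,0],[-0.0025,0,0],[-0.0025,0,0],[-0.0025,0,0],[-0.0025,0,0],[-0.0025,0,0]], offset=[[-10,30,0.5],[-10,30,0.5],[-5,30,0.5],[0,30,0.5],[0,30,0.5],[0,30,0.5],[0,30,0.5],[0,30,0.5]], jaw=[0.2,0.2,0.2,0.2,0.2,0.2,0.2,0.2])

```text
time_s: 24.6
eef_pos: [0.5534, 0.181, 0.1534]
tcp_rot: [0.018, 0.707, -0.018, 0.707]
contact_force: [0.7, 0.2, 0.3]
width: 0.669
```

>>> step_arm(angular=[[0,0,0],[0,0,0],[0,0,0],[0,0,0],[0,0,0],[0,0,0],[0,0,0]], offset=[[0,30,0.5],[0,30,0.5],[0,30,0.5],[0,18,0],[0,0,0],[0,0,0],[0,0,0]], jaw=[0.2,0.2,0.2,0.2,0.2,0.2,0.2])

```text
time_s: 25.18
eef_pos: [0.561, 0.2859, 0.1532]
tcp_rot: [0.019, 0.707, -0.019, 0.707]
contact_force: [-0.2, -0.3, -0.9]
width: 0.67
```

```bash
python3 - <<'E'
from h import *
q=shot("wrist","w21");s=sense();print(s["eef_pos"],s["width"]*85)
plan([.5677,.2882,.11],down(1.519))
for a in (45,135,225,315):
    t=np.radians(a)-.051;X=np.array([.5677+.0365*np.cos(t),.2882+.0365*np.sin(t),.084]);print(a,proj(q,X))
crop(shot("scene"),80,230,320,460,4,"s21")
E
```

```text
[0.5611 0.2858 0.1533] 57.10103279279628
t 25.23 pos [0.5611 0.2858 0.1533] tool-delta mm [43.3  2.8  6.4] rotvec [-0.0013  0.0012 -0.0002]
2
ang [[-0.0006, 0.0006, -0.0001], [-0.0006, 0.0006, -0.0001]]
off [[21.7, 1.4, 3.2], [21.7, 1.4, 3.2]]
45 [265.0291 369.7603]
135 [188.3481 372.237 ]
225 [188.5874 288.9087]
315 [265.2543 291.3268]
```

View pics/w21.png

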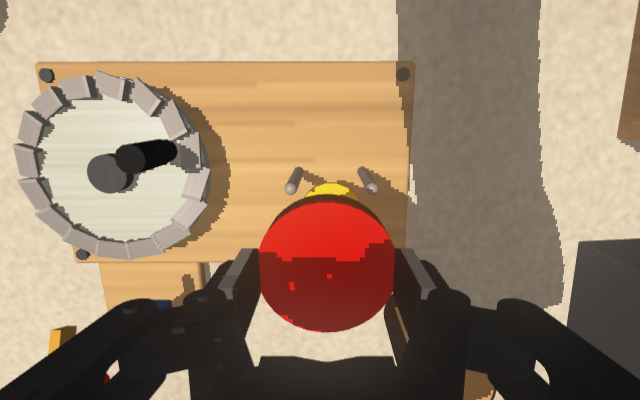

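View pics/s21.png

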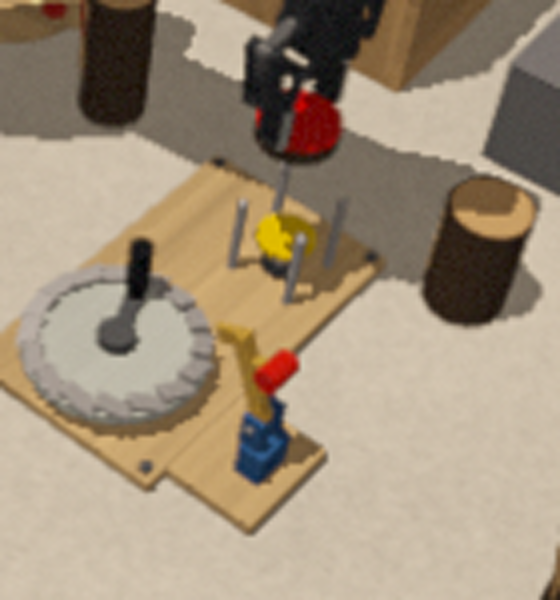

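```bash
python3 - <<'E'
from h import *
q=shot("wrist")
crop(q,160,220,270,390,6,"w21c")
q8=dict(q);q8["E"]=np.load("w8E.npy")
f=lambda c,r:(130+r/3,270+c/3)
for x in((397,281),(384,461),(595,280)): print(onz(q8,f(*x),.084))
for a in (45,135,225,315):
    t=np.radians(a)-.051;X=np.array([.5677+.0365*np.cos(t),.2882+.0365*np.sin(t),.084]);print(a,X)
E
```

```text
[0.5408 0.2636 0.084 ]
[0.5915 0.2603 0.084 ]
[0.5431 0.3144 0.084 ]
45 [0.5948 0.3127 0.084 ]
135 [0.5432 0.3153 0.084 ]
225 [0.5406 0.2637 0.084 ]
315 [0.5922 0.2611 0.084 ]
```

View pics/w21c.png

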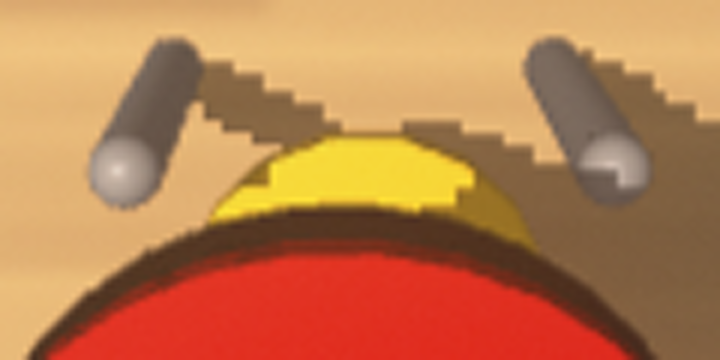

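>>> step_arm(angular=[[0,0,0],[0,0,0],[0,0,0],[0,0,0]], offset=[[21,2.6,6.4],[22,0,0],[0,0,0],[0,0,0]], jaw=[0.2,0.2,0.2,0.2])

```text
time_s: 25.67
eef_pos: [0.5671, 0.2887, 0.1098]
tcp_rot: [0.018, 0.707, -0.019, 0.707]
contact_force: [0.4, -0.2, 0.7]
width: 0.671
```

```bash
python3 - <<'E'
from h import *
q=shot("wrist");s=sense();print(s["eef_pos"],s["width"]*85)
crop(q,140,340,230,430,3,"w22c")
plan([.5677,.2885,.058],down(1.519))
for a in (45,135,225,315):
    t=np.radians(a)-.051;X=np.array([.5677+.0365*np.cos(t),.2885+.0365*np.sin(t),.084]);print(a,(proj(q,X)-[140,230])*3)
E
```

```text
[0.5677 0.2891 0.1109] 57.13193543585214
t 25.72 pos [0.5677 0.2891 0.1109] tool-delta mm [52.9 -0.7 -0. ] rotvec [-0.0004  0.0012 -0.0006]
2
ang [[-0.0002, 0.0006, -0.0003], [-0.0002, 0.0006, -0.0003]]
off [[26.5, -0.3, -0.0], [26.5, -0.3, 0.0]]
45 [448.8829 434.1085]
135 [166.4583 444.6241]
225 [167.2063 131.7026]
315 [449.5469 143.7504]
```

View pics/w22c.png

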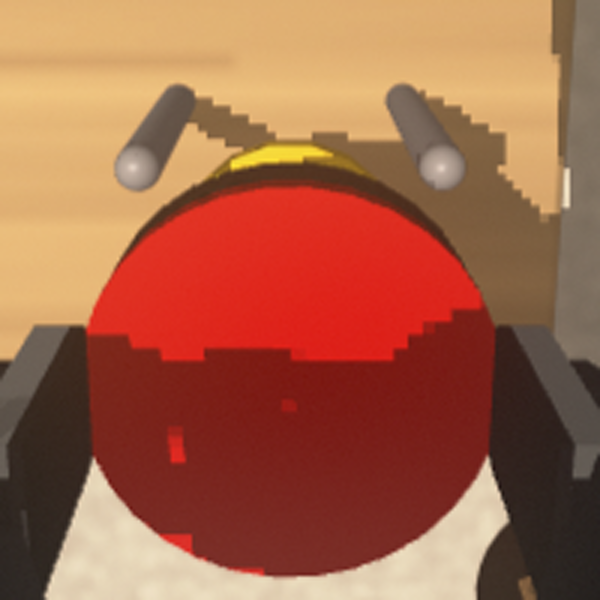

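>>> step_arm(angular=[[0,0,0],[0,0,0],[0,0,0],[0,0,0],[0,0,0],[0,0,0]], offset=[[12,0,0],[12,0,0],[12,0,0],[9,0,0],[6,0,0],[0,0,0]], jaw=[0.2,0.2,0.2,0.2,0.2,0.2])

```text
time_s: 26.22
eef_pos: [0.5672, 0.2893, 0.0579]
tcp_rot: [0.018, 0.707, -0.018, 0.707]
contact_force: [0.3, 0.8, 0.2]
width: 0.67
```

```bash
python3 - <<'E'
from h import *
q=shot("wrist");s=sense();print(s["eef_pos"],s["width"]*85,s["contact_force"])
crop(q,140,340,230,430,3,"w23c")
E
```

```text
[0.5674 0.2894 0.0584] 57.16505830591541 [-0.4921  0.0642  0.0746]
```

View pics/w23c.png

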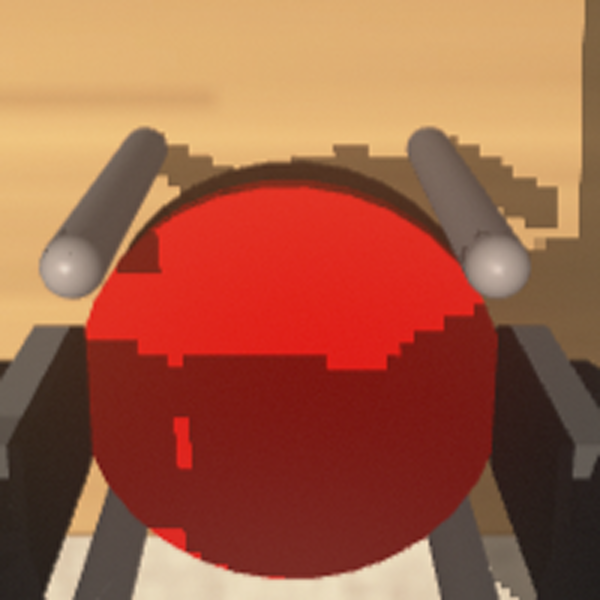

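>>> step_arm(angular=[[0,0,0],[0,0,0],[0,0,0],[0,0,0],[0,0,0],[0,0,0]], offset=[[1,-1,0],[0,0,0],[0,0,0],[0,0,0],[0,0,0],[0,0,0]], jaw=[0.2,0.2,0.9,0.9,0.9,0.9])

```text
time_s: 26.77
eef_pos: [0.5675, 0.2888, 0.0583]
tcp_rot: [0.018, 0.706, -0.018, 0.707]
contact_force: [0.2, -0.6, -0.7]
width: 0.948
```

```bash
python3 - <<'E'
from h import *
q=shot("wrist");s=sense();print(s["eef_pos"],s["width"]*85,s["contact_force"])
crop(q,100,400,170,480,2.4,"w24c")
E
```

```text
[0.5675 0.2888 0.0583] 80.58084971352856 [ 0.4784 -0.0503 -0.9425]
```

View pics/w24c.png

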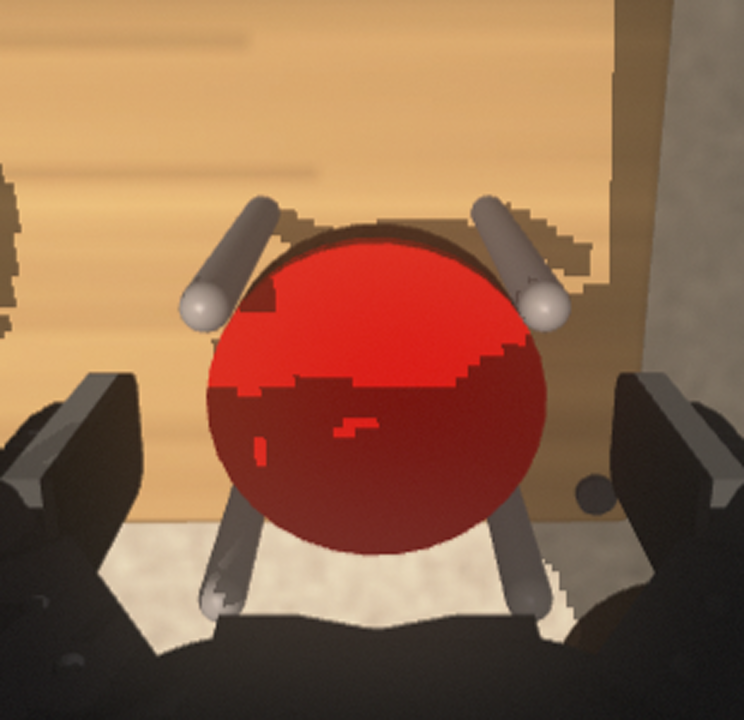

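>>> step_arm(angular=[[0,0,0],[0,0,0],[0,0,0],[0,0,0],[0,0,0],[0,0,0],[0,0,0],[0,0,0]], offset=[[-15,0,0],[-35,0,0],[-41,0,0],[-41,0,0],[-5,-35,12],[-5,-35,12],[0,-35,12],[0,-35,12]], jaw=[0.9,0.9,0.9,0.9,0.6,0.5,0.5,0.5])

```text
time_s: 27.48
eef_pos: [0.6083, 0.1449, 0.2009]
tcp_rot: [0.018, 0.706, -0.017, 0.708]
contact_force: [-0.2, 0.6, 0.5]
width: 0.746
```

>>> step_arm(angular=[[0,0,0],[0,0,0],[0,0,0]], offset=[[0,-25,8],[0,0,0],[0,0,0]], jaw=[0.5,0.5,0.5])

```text
time_s: 27.73
eef_pos: [0.615, 0.1193, 0.2003]
tcp_rot: [0.019, 0.706, -0.019, 0.707]
contact_force: [0.7, 0.9, 0.1]
width: 0.75
```

```bash
python3 - <<'E'
from h import *
q=shot("wrist","w25");s=sense();print(s["eef_pos"],s["width"]*85)
im=q["image"].astype(int);m=(im[...,0]>90)&(im[...,1]<.45*im[...,0])&(im[...,2]<.45*im[...,0])
n,l,st,c=cv2.connectedComponentsWithStats(m.astype(np.uint8))
for i in range(1,n):
    if st[i,4]>100: print(st[i],c[i],onz(q,c[i][::-1],.115),onz(q,c[i][::-1],.064))
a=shot("scene");crop(a,110,220,320,440,5,"s25")
a0=a["image"][140:200,370:400].astype(int);m=(a0[...,0]>110)&(a0[...,1]<.5*a0[...,0])&(a0[...,2]<.5*a0[...,0]);ys,xs=np.nonzero(m);print(ys.mean()+140,xs.mean()+370,len(ys))
E
```

```text
[0.6147 0.1211 0.2001] 63.922988657152466
[ 67   0  56  56 886] [96.1795 25.6558] [ 0.4934 -0.0103  0.115 ] [ 0.4809 -0.0402  0.064 ]
[ 515   82   65   79 2481] [554.4901 125.1713] [0.5664 0.2674 0.115 ] [0.5702 0.2999 0.064 ]
[319 263  36  18 361] [337.277  274.3075] [0.6624 0.1246 0.115 ] [0.6879 0.125  0.064 ]
168.20224719101122 388.87640449438203 89
```

View pics/w25.png

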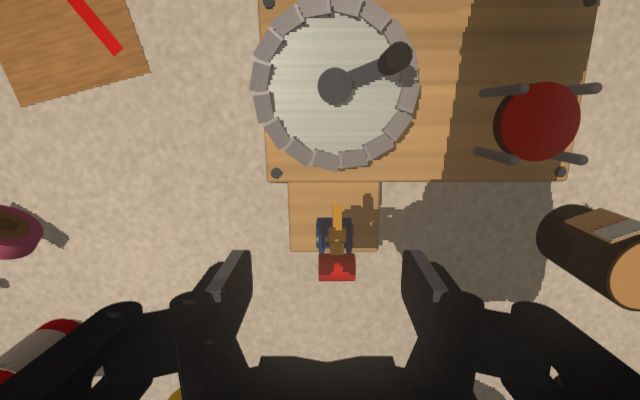

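View pics/s25.png

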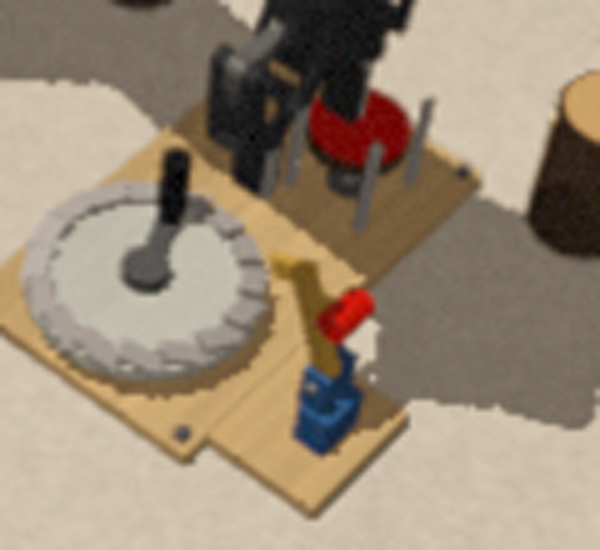

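```bash
python3 - <<'E'
from h import *
q=shot("wrist");a=shot("scene")
print(tri([(q,(271.5,337)),(a,(168.2,388.9))]))
print(tri([(q,(274.3,337)),(a,(172,388.9))]))
print(onz(a,(110+315/5,320+345/5),.112))
plan([.666,.1255,.15],down(1.519))
E
```

```text
(array([0.6562, 0.1275, 0.1221]), [0.2553626399892749, 0.255362639989311])
(array([0.6612, 0.126 , 0.1131]), [1.7803968713117684, 1.7803968713116285])
[0.662  0.1226 0.112 ]
t 27.93 pos [0.6144 0.1225 0.2   ] tool-delta mm [50.1  5.5 51.3] rotvec [ 0.0023  0.0009 -0.0012]
2
ang [[0.0012, 0.0005, -0.0006], [0.0012, 0.0005, -0.0006]]
off [[25.0, 2.8, 25.7], [25.0, 2.8, 25.7]]
```

>>> step_arm(angular=[[0.001,0,0],[0.001,0,0],[0,0,0],[0,0,0],[0,0,0]], offset=[[20,2.5,24],[20,2.5,25],[25,1,0],[20,0,0],[0,0,0]], jaw=[0.4,0.4,0.4,0.4,0.4])

```text
time_s: 28.35
eef_pos: [0.6619, 0.1255, 0.1108]
tcp_rot: [0.018, 0.709, -0.019, 0.705]
contact_force: [-1.3, -0.4, -0.4]
width: 0.702
```

```bash
python3 - <<'E'
from h import *
q=shot("wrist","w26")
plan([.664,.126,.097],down(1.519))
E
```

```text
t 28.4 pos [0.6628 0.1254 0.1134] tool-delta mm [16.4  0.7  1.2] rotvec [-0.0002 -0.0023  0.0002]
1
ang [[-0.0002, -0.0023, 0.0002]]
off [[16.4, 0.7, 1.2]]
```

View pics/w26.png

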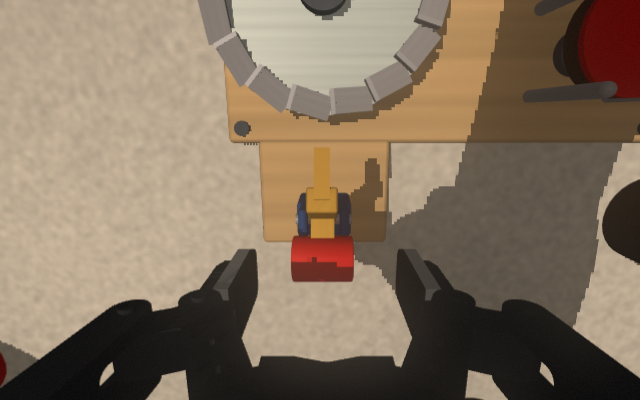

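>>> step_arm(angular=[[0,0,0],[0,0,0],[0,0,0],[0,0,0],[0,0,0],[0,0,0],[0,0,0],[0,0,0]], offset=[[16,-2,1],[0,0,0],[0,0,0],[0,0,0],[0,0,0],[0,0,0],[0,0,0],[0,0,0]], jaw=[0.4,0.4,-1,-1,-1,-1,-1,-1], newtons=20)

```text
time_s: 29.07
eef_pos: [0.6657, 0.1233, 0.1008]
tcp_rot: [0.019, 0.706, -0.018, 0.708]
contact_force: [-0.8, 3.3, 6.7]
width: 0.299
```

```bash
python3 - <<'E'
from h import *
s=sense();print(s["eef_pos"],s["width"]*85,s["contact_force"])
ph0=np.arctan2(22,-45);prev=None
for a in np.linspace(1.22,.12,9):
    v=50.09*np.array([np.cos(ph0-a),np.sin(ph0-a)])
    if prev is not None: print(round(a,3),"x",round(-(v[1]-prev[1]),1),"z",round(v[0]-prev[0],1))
    prev=v
E
```

```text
[0.6657 0.1233 0.1008] 25.450615464443327 [-0.7552  3.328   6.7273]
1.082 x -0.2 z -6.9
0.945 x 0.7 z -6.8
0.807 x 1.6 z -6.7
0.67 x 2.5 z -6.4
0.532 x 3.4 z -6.0
0.395 x 4.2 z -5.5
0.257 x 4.9 z -4.8
0.12 x 5.5 z -4.1
```

>>> step_arm(angular=[[0,0,0],[0,0,0],[0,0,0],[0,0,0],[0,0,0],[0,0,0],[0,0,0],[0,0,0]], offset=[[-0.2,0,-6.9],[0.7,0,-6.8],[1.6,0,-6.7],[2.5,0,-6.4],[3.4,0,-6],[4.2,0,-5.5],[4.9,0,-4.8],[5.5,0,-4.1]], jaw=[-1,-1,-1,-1,-1,-1,-1,-1])

```text
time_s: 29.73
eef_pos: [0.6184, 0.1259, 0.0781]
tcp_rot: [0.019, 0.706, -0.018, 0.708]
contact_force: [-1.9, 1.7, 8.7]
width: 0.297
```

>>> step_arm(angular=[[0,0,0],[0,0,0],[0,0,0]], offset=[[0,0,0],[0,0,0],[0,0,0]], jaw=[-1,-1,-1])

```text
time_s: 29.98
eef_pos: [0.6176, 0.1258, 0.0773]
tcp_rot: [0.019, 0.707, -0.018, 0.707]
contact_force: [-6.8, 4.1, 4.9]
width: 0.298
```

```bash
python3 - <<'E'
from h import *
s=sense();print(s["eef_pos"],s["width"]*85,s["contact_force"])
q=shot("wrist","w27")
E
```

```text
[0.6176 0.1258 0.0773] 25.320049863369476 [-6.7886  4.1046  4.8913]
```

View pics/w27.png

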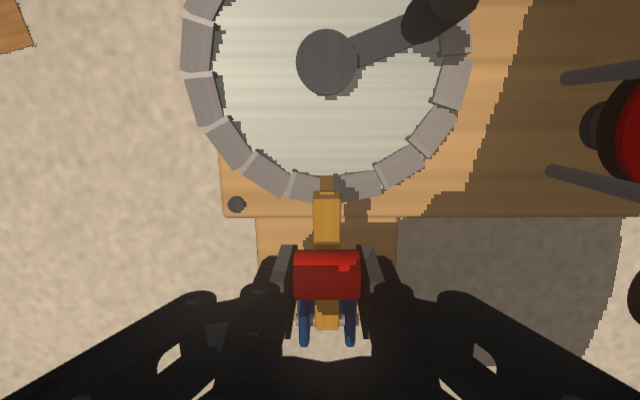

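>>> step_arm(angular=[[0,0,0],[0,0,0],[0,0,0],[0,0,0],[0,0,0],[0,0,0],[0,0,0],[0,0,0]], offset=[[3,0,-1.5],[0,0,0],[0,0,0],[0,0,0],[-20,0,0],[-41,0,0],[-30,0,0],[0,0,0]], jaw=[-1,0.4,0.4,0.4,0.4,0.4,0.4,0.4])

```text
time_s: 30.7
eef_pos: [0.6191, 0.1249, 0.1709]
tcp_rot: [0.02, 0.704, -0.018, 0.71]
contact_force: [-0.1, 0.3, 0.2]
width: 0.699
```

```bash
python3 - <<'E'
from h import *
s=sense();print(s["eef_pos"],s["width"]*85,s["contact_force"])
q=shot("wrist","w28")
for z in(.084,.087,.092): print(onz(q,(0,0),z) if 0 else "",proj(q,[.614,.1265,z]))
a=shot("scene");crop(a,110,220,320,440,5,"s28")
E
```

```text
[0.6191 0.1249 0.1709] 59.44957859748313 [-0.0839  0.2822  0.1669]
 [202.0379 327.895 ]
 [203.2062 327.9316]
 [205.2192 327.9947]
```

View pics/w28.png

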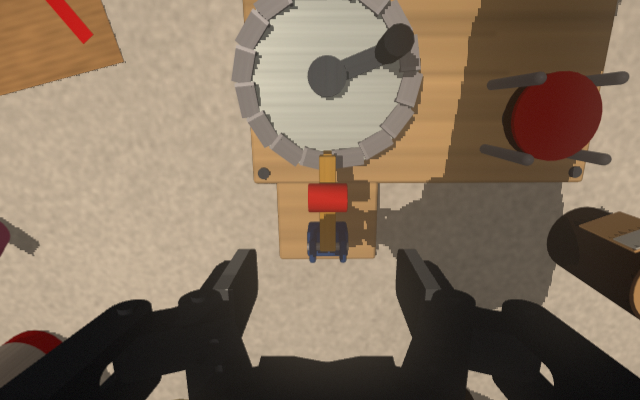

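View pics/s28.png

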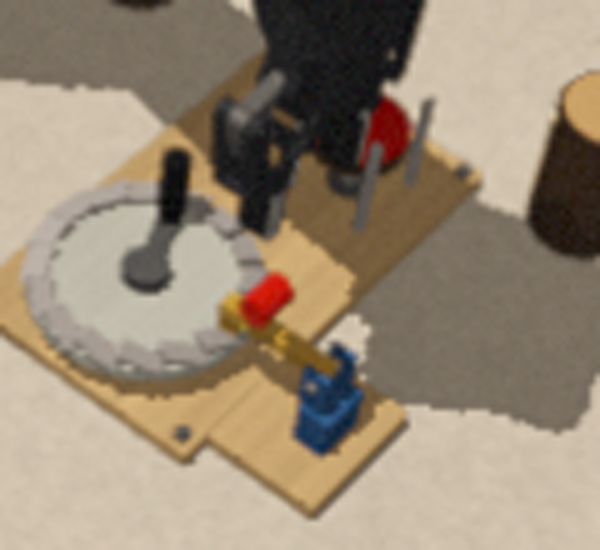

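>>> step_arm(angular=[[0,0,0],[0,0,0],[0,0,0],[0,0,0],[0,0,0],[0,0,0],[0,0,0]], offset=[[-35,0,-20],[-25,0,-35],[0,0,-35],[0,10,-30],[0,0,0],[0,0,0],[0,0,0]], jaw=[0.4,0.4,0.4,0.4,0.4,0.4,0.4])

```text
time_s: 31.38
eef_pos: [0.4982, 0.1412, 0.2233]
tcp_rot: [0.019, 0.707, -0.019, 0.707]
contact_force: [-0.4, -0.2, -0.4]
width: 0.699
```

```bash
python3 - <<'E'
from h import *
s=sense();print(s["eef_pos"],s["contact_force"])
q=shot("wrist","w29");a=shot("scene");a0=old("scene0","scene")
for p in(a0,a):
    im=p["image"][155:190,360:395].astype(int);m=(im[...,0]>90)&(im[...,1]<.5*im[...,0])&(im[...,2]<.5*im[...,0]);ys,xs=np.nonzero(m);print(len(ys),ys.mean()+155,xs.mean()+360)
# predicted scene pixel of roller for angles
W=np.array([.531,.131]);ex=np.array([np.cos(-.051),np.sin(-.051)]);H=np.r_[np.array([.614,.1265])+.045*ex,.062];ph0=np.arctan2(22,-45)
for al in(0,.1,.2,.3):
    v=.05009*np.array([np.cos(ph0-al),np.sin(ph0-al)]);print(al,proj(a,H+np.r_[v[0]*ex,v[1]]))
im=q["image"].astype(int);m=(im[...,0]>60)&(im[...,1]<.45*im[...,0])&(im[...,2]<.45*im[...,0])
n,l,st,c=cv2.connectedComponentsWithStats(m.astype(np.uint8))
for i in range(1,n):
    if st[i,4]>200:
        print(st[i],c[i],onz(q,c[i][::-1],.064),onz(q,c[i][::-1],.087))
E
```

```text
[0.4982 0.1412 0.2233] [-0.3658 -0.1616 -0.4341]
75 169.12 373.52
73 169.64383561643837 372.75342465753425
0 [169.7078 373.2487]
0.1 [169.1348 374.172 ]
0.2 [168.7068 375.2168]
0.3 [168.4299 376.3737]
[ 81 118  56  61 797] [108.5521 147.9272] [ 0.4532 -0.0431  0.064 ] [ 0.4517 -0.0287  0.087 ]
[ 455  220   67   61 3085] [488.2784 250.8227] [0.5662 0.2882 0.064 ] [0.556  0.2773 0.087 ]
[302 304  29  22 605] [316.0033 314.4347] [0.6242 0.1243 0.064 ] [0.6096 0.1259 0.087 ]
```

View pics/w29.png

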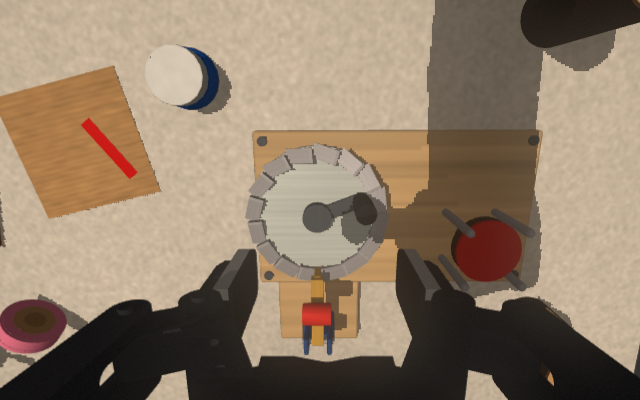

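```bash
python3 - <<'E'
from h import *
q=shot("wrist")
crop(q,140,290,240,400,4.5,"w30c")
for qq in(0,.12,.3):
    t=1.9416+qq-.051;print(qq,(proj(q,[.531+.045*np.cos(t),.131+.045*np.sin(t),.092])-[140,240])*4.5)
E
```

```text
0 [336.0508 575.1717]
0.12 [310.1474 563.4376]
0.3 [274.0719 539.6827]
```

View pics/w30c.png

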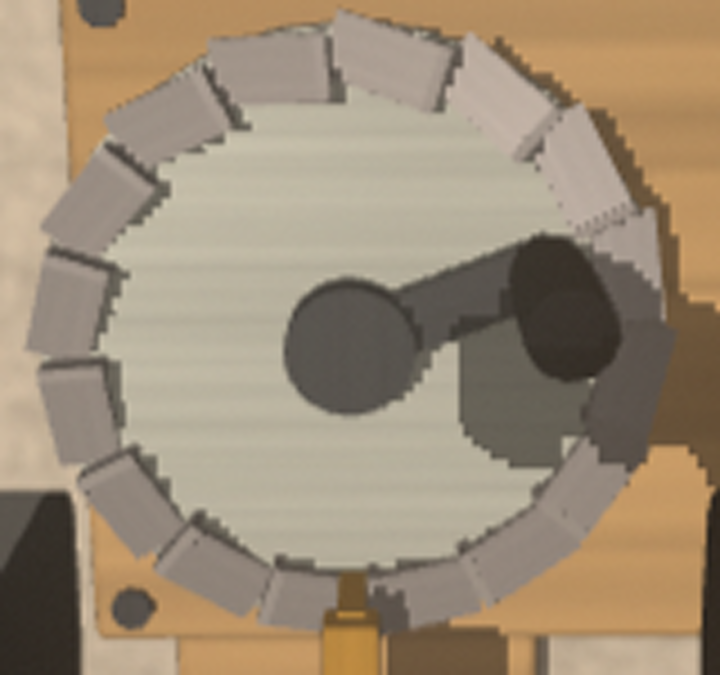

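```bash
python3 -c "
from bench import *
print(sense()['dq']);print(hand_in())"
```

```text
[-0.00343761 -0.00381209 -0.0036547   0.00282017 -0.00088857  0.00015477
 -0.0022166 ]
the job is handed in; nothing more can be done
None
```

I finished every step and handed the job in at about 31.5 s of the 72 s allowed; the hand-in reports no verdict.

- **What I did:** I lifted the pawl to about 1.2 rad and left it standing. I then turned the wheel back by the crank knob until the force rose at its stop. I took the red slice from the middle slot, tilted it down onto the bare table beside the sheet, and picked it up again by its rim. I set it between the four posts, red face up, and lowered the pawl back into the teeth.
- **Last checks:**
  - **Slice:** its centre measured about 1.5 mm from the seat axis, inside the 6 mm limit. It looked flat, with the red face up.
  - **Wheel:** the knob stood where wheel = 0 predicts, within about 2 mm in the picture.
  - **Pawl:** the tip showed between two teeth, with the roller within about 1 px of its predicted fully-down position.
  - **Arm:** it stood still with open jaws, touching nothing. I did not re-measure the other objects, but they looked unmoved.
- **What failed or disagreed:**
  - **Laying the slice down:** my first try, with the tool tipped outward, ran into the limits of joints 5 and 6. I tipped it sideways at about 41° instead.
  - **Network points:** some single detections were 8 to 12 mm off (wheel axis and roller). I used measurements taken from the pictures instead.
  - **Roller height:** one triangulation of the raised roller was thrown off by the red of the slice. I corrected it before gripping.

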